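# Lay the tall plywood bin on its side against the stop

## Task

On the leather bench, tip the tall open plywood bin over to the robot's left with the fingertips, easing it all the way down so that it lands gently on its side with its mouth to the left, and then push it back to the right along the bench until its closed bottom sits flush against the dark wooden stop strip, so that card cases can be slid into it. Only touch, hook and push the bin: do not grip it, press it hard or lift it off the bench, and leave everything else where it is.

Things in the scene. Friction and masses are not known exactly. Their poses are not given: they have to be found in the camera images.
- bin: tall empty open-topped box of pale plywood, brown leather band near its foot: 75 mm deep (own x), 100 wide (y), 150 tall (z), walls and bottom 6 mm thick, loose, 0.18 to 0.35 kg. Starts upright, its front (own -x side) roughly to the robot's left (+y). Origin: centre of the outer face of its closed bottom; z points from bottom to mouth, x from front to back side. Tipped as asked, it lies with x up, 75 mm high
- bin_heel (a point): middle of the bin's lower front edge (37.5 mm from the bin's origin along its -x): the edge it pivots on when tipped to the left, on the table throughout. The bin passes its balance at about 0.5 rad of lean and then falls by itself unless held up
- bin_mouth (a point): centre of the bin's open mouth, 150 mm from the bin's origin along its z
- stop: dark wooden strip fixed to the table on the bin's right: 20 mm thick (own x), 260 long (y), 25 high, a brass screw near each end. Origin: centre of its underside; x points roughly to the robot's right (-y), away from the bin, so the face towards the bin lies 10 mm from the origin along -x. The bin starts with its back 12 to 30 mm from that face, within 0.1 rad of square
- glue: white glue bottle with a red cap, 44 mm diameter, 110 mm tall, standing beyond the strip; a bystander, leave alone. Origin: centre of its underside
- dye: amber dye jar with a black cap, 48 mm diameter, 70 mm tall, standing beyond the strip; a bystander, leave alone. Origin: centre of its underside
- mug: terracotta cup, 80 mm diameter, 90 mm tall; a bystander, leave alone. Origin: centre of its underside
- mallet: wooden mallet lying down, about 255 mm long, head 85 mm wide and 60 mm high; a bystander, leave alone. Origin: below the handle, on the table, 100 mm from the head's axis
- case: brown leather card case, 75 x 105 x 10 mm, lying on a stone slab; a bystander, leave alone. Origin: centre of its underside
- awl: awl with a wooden handle, 150 mm long, lying down; a bystander, leave alone. Origin: on the table, below its length
Things that resemble listed ones, but are neither listed nor needed, are in the scene too. Leave any orange or purple look-alike of the bin alone.

How it is judged (in metres and radians):
On the way, in this order (a step that is already met when the one before it is completed fails the run):
1. the bin lies on its side on the bench, mouth to the robot's left (angle between bin's own x axis and vertical below 0.1 rad), for 0.2 s.
2. the bin's closed bottom is pushed home against the stop strip (angle between bin's own x axis and vertical below 0.06 rad and x of bin in the frame of stop between -0.015 and -0.005 m and y of bin in the frame of stop between -0.09 and 0.09 m and angle between the z axis of bin and the x axis of stop, either way round below 0.06 rad and height (world z) of bin_heel below 0.006 m), for 0.2 s.
At the end, for the whole second after the job is handed in: The bin rests on its front side (its x within 0.06 rad of vertical, heel edge less than 6 mm above the bench), bottom within 5 mm of the stop's face and within 0.06 rad of parallel to it, wholly within the strip's length to 10 mm (centre within 90 mm of the strip's middle), at rest (all of step 2 and linear speed of bin below 0.01 m/s); the robot touches nothing.
It fails at once if the bin falls or is knocked over instead of being eased down (turns faster than 3.5 rad/s) (angular speed of bin above 3.5 rad/s).
It fails at once if the bin is lifted (its heel edge more than 15 mm off the bench) (height (world z) of bin_heel above 0.015 m).
It fails at once if the bin is gripped or pressed hard (fingers press it with more than 30 N) (contact force between the fingers and bin above 30 N).
It fails at once if another thing is moved more than 20 mm (distance of any of glue, dye, mug, mallet, case, awl from where it was at the start of the episode above 0.02 m).
It also fails if it takes over 67 s, if anything falls off the work surface, if the arm or the gripper's body presses on something with over 40 N, if the wrist force passes 120 N, or if a joint passes its speed limit or range.

## Robot

A 6-joint arm with a two-finger parallel gripper is mounted at the origin on the work surface. World frame = base frame: x ahead of the robot, y to its left, z up, the work surface at z = 0. Lengths are in m, angles in degrees, forces in N, time in s.
With the tool pointing down it reaches from about 0.325 to 0.775 m from the base axis. Payload 5.5 kg.
Tool frame: the origin (TCP) lies at the very end of the fingers, on their centre line; the grasp point (between the pads) lies 19 mm behind it (r.tcp_to_grasp is the distance from the TCP to the grasp point, in m); x points along the fingers, z is the direction in which the jaws open and shut, and the axes are right-handed (so a half turn about x gives the same grasp; the last joint's range is limited). The gripper opens to 85 mm and grips with 20 to 120 N. Pads are 22 mm wide; open, the fingers measure 114 mm over their backs; the gripper's body (76 mm by 85 mm) begins 54 mm behind the grasp point. The pads swing forward as they close: fully open they stand 13 mm farther back than shut.
Start: joints at [70.319, 5.22, 70.514, -0, 104.267, -3.249], TCP at [0.17, 0.576, 0.231] pointing down, gripper open.
Joint ranges: [-164.24, 164.24], [-49.07, 125.15], [9.68, 141.18], [-86.29, 266.29], [3.28, 154.24], [-151.56, 151.56]. Speed limits (degrees/s): [147.25, 147.25, 172.46, 180, 180, 180].

## Interface

Orientations are given as a 3x3 rotation matrix whose columns are the frame's x, y, z axes.
In Python, from workcell import r gives the robot as it stands.
- The arm moves only by the tool jog_arm, never from a script. Its argument "commands" is a list that holds one entry, the list of rows, each a list of 7 numbers: the shift along the tool's x, y, z in cm, then the turn, a rotation vector about the tool's x, y, z in degrees, then the opening, from 0 (shut) to 1 (fully open). A call has 1 to 10 rows; each row is the pose to reach, as a shift and turn from the pose measured when the call began, along the tool's axes at that moment; what a row does not reach only later rows make up. A row lasts 1/12 s, in which the tool goes at most 41.7 mm and 7.16 degrees, less where a joint would pass 70% of its speed; a pose out of reach is approached as far as the arm can. A call with a gripper value outside its range is refused whole. The fingers move at their own pace and stop on an object; the grip force is fixed at half the most. Time passes only in rows, so rows that repeat a pose let the fingers close. It gives the time, the measured TCP pose, the force and the opening at its end, in the units of the state.
- r.observe(): the state, without advancing time (a new reading comes with each control period).
- r.capture(name): name is "side" or "top"; returns (picture, depth): 480x640x3 uint8, red, green, blue; 480x640 float32, m along the optical axis (not along the pixel's ray), 0 where there is no reading.
- r.camera_params(name): a dict with "fx", "fy", "cx", "cy" (pixels), "k1" (the pictures are not rectified: a ray, as slopes to the right and down, at radius r is drawn at 1 + k1 r^2 times it, then the intrinsics apply), "pose" (4x4, takes a point from camera to world coordinates). Camera axes: x right, y up, looking along -z (the intrinsics and any distortion apply to the point x, -y, -z); pixel columns grow to the right and rows downward; lengths in m; the calibration is good to about 2 mm. A picture is of the moment at which its call begins. camera_params takes no time and is no camera call.
- r.job_done(): hands the job in, once; it reports no verdict.
The state is a dict: "time": time; "q": joint angles; "joint_vel": joint speeds; "joint_efforts": joint torques, N m; "tool_pos": TCP position; "eef_rot": TCP orientation; "contact_force": force on the tool from outside, world axes, zero at the start; "moment": the same for the moment, N m; "gripper_width": finger opening in m.
Only numpy, scipy, OpenCV 4.12 (cv2) and the standard library are available. Lean on these libraries where they do the work, as an engineer would, in place of code of your own. Each camera call takes 0.05 s, during which the arm holds its last target.

## Working session

There is one attempt and no reset: what is moved stays moved. The work goes in short steps, Python scripts to look and compute and a tool call to move; the robot and the scene stay as the last step left them, time stands still between calls to the robot, and variables do not carry over. Pictures are saved under pics/ and viewed, and the job is handed in when it is done.

Besides the shell and the picture viewer there is one more tool, called after "Request:" by a JSON object that holds its "fn" and its "kwargs", one argument or row to a line. jog_arm: Moves the arm, as the interface text tells. Its arguments: {"type":"object","properties":{"commands":{"type":"array"}},"required":["commands"]}

```bash
ls; mkdir -p pics; python3 - <<'E'
from workcell import r
import cv2,numpy as np
o=r.observe();print(o)
for n in("side","top"):
    p,d=r.capture(n);cv2.imwrite(f"pics/{n}0.png",p[:,:,::-1]);np.save(f"{n}0.npy",d)
    print(n,r.camera_params(n))
E
```

```text
pics
{'time': 0.0, 'q': array([ 7.03192077e+01,  5.26313064e+00,  7.05838308e+01, -1.03914322e-03,
        1.04266999e+02, -3.24673340e+00]), 'joint_vel': array([ 0.11094306, -0.00907796,  0.05907681,  0.08901351,  0.08536405,
       -0.03544651]), 'joint_efforts': array([-3.19273568e-04, -4.58735991e+01, -4.18023849e+01, -2.11723600e-04,
        1.16836283e-02, -2.62823346e-05]), 'tool_pos': array([0.16963574, 0.57521362, 0.23013141]), 'eef_rot': array([[-6.53297487e-04, -9.59144679e-01,  2.82915282e-01],
       [-1.87870997e-03,  2.82916021e-01,  9.59142844e-01],
       [-9.99998022e-01,  9.50898470e-05, -1.98678300e-03]]), 'contact_force': array([-0.34728027, -0.48621869,  1.21316729]), 'moment': array([-0.0150613 , -0.02779248, -0.06411323]), 'gripper_width': 0.08520135706663043}
side {'fx': 494.8658801096324, 'fy': 494.8658801096324, 'cx': 319.2579586931178, 'cy': 246.21550465626999, 'k1': 0.014364246876344675, 'pose': array([[ 0.99345853,  0.04616803, -0.10444453,  0.4113551 ],
       [-0.11176893,  0.58059554, -0.80648405, -1.22577272],
       [ 0.02340625,  0.81288211,  0.58195775,  0.99227482],
       [ 0.        ,  0.        ,  0.        ,  1.        ]])}
top {'fx': 593.0418308317167, 'fy': 593.0418308317167, 'cx': 325.5399746614577, 'cy': 239.05918720471948, 'k1': -0.0006800220829778278, 'pose': array([[-0.02527237,  0.9823053 , -0.1855737 ,  0.2973615 ],
       [-0.99964475, -0.02640438, -0.00363073, -0.01065068],
       [-0.00846644,  0.18541602,  0.98262364,  1.50194319],
       [ 0.        ,  0.        ,  0.        ,  1.        ]])}
```

View pics/side0.png

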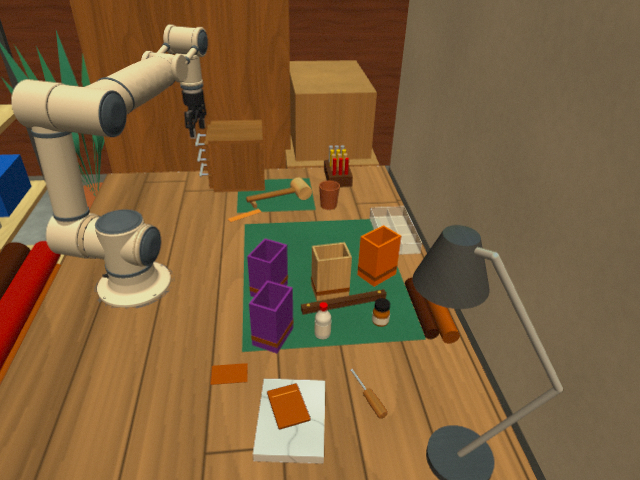

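View pics/top0.png

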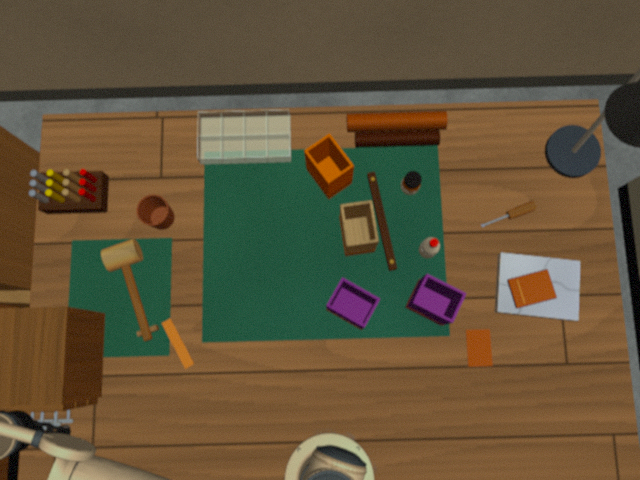

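```bash
cat > h.py <<'E'
from workcell import r
import cv2,numpy as np
def ray(n,u,v):
    c=r.camera_params(n)
    K=np.array([[c['fx'],0,c['cx']],[0,c['fy'],c['cy']],[0,0,1]])
    p=cv2.undistortPoints(np.array([[[u,v]]],float),K,np.array([c['k1'],0,0,0,0.]))[0,0]
    return c['pose'][:3,:3]@np.array([p[0],-p[1],-1]),c['pose'][:3,3]
def onz(n,u,v,z):
    d,o=ray(n,u,v);return o+d*(z-o[2])/d[2]
def cloud(n,d):
    c=r.camera_params(n)
    K=np.array([[c['fx'],0,c['cx']],[0,c['fy'],c['cy']],[0,0,1]])
    v,u=np.mgrid[:480,:640]
    p=cv2.undistortPoints(np.stack([u,v],-1).reshape(-1,1,2).astype(float),K,np.array([c['k1'],0,0,0,0.]))[:,0].reshape(480,640,2)
    P=np.stack([p[...,0]*d,-p[...,1]*d,-d],-1)
    return P@c['pose'][:3,:3].T+c['pose'][:3,3]
def crop(n,img,x0,y0,x1,y1,s,name):
    c=cv2.resize(img[y0:y1,x0:x1],None,fx=s,fy=s,interpolation=cv2.INTER_CUBIC)
    for k in range((x0+9)//10*10,x1,10):cv2.putText(c,str(k) if k%20==0 else '|',((k-x0)*s,9),0,.3,(255,255,255),1)
    for k in range((y0+9)//10*10,y1,10):cv2.putText(c,str(k)+'-',(0,(k-y0)*s+3),0,.3,(255,255,255),1)
    cv2.imwrite(f'pics/{name}.png',c)
E
python3 - <<'E'
from h import *
crop('top',cv2.imread('pics/top0.png'),290,120,450,240,5,'t1')
crop('side',cv2.imread('pics/side0.png'),240,220,400,340,5,'s1')
P=cloud('top',np.load('top0.npy'))
# rim heights
for nm,(a,b,c,d) in dict(bin=(330,190,390,265)).items():
    Q=P[b:d,a:c].reshape(-1,3);Q=Q[(Q[:,2]>.14)&(Q[:,2]<.16)]
    print(nm,len(Q),cv2.minAreaRect((Q[:,:2]*1000).astype(np.float32)),np.median(Q[:,2]))
Q=P[165:280,360:400].reshape(-1,3);Q=Q[(Q[:,2]>.02)&(Q[:,2]<.03)]
print(len(Q),cv2.minAreaRect((Q[:,:2]*1000).astype(np.float32)))
print(np.median(P[200:320,210:320,2]))
E
```

```text
bin 420 ((588.53466796875, -84.37491607666016), (102.02066040039062, 75.5821304321289), 6.433594226837158) 0.14959855085010731
728 ((616.831787109375, -119.2625732421875), (258.9206237792969, 81.85077667236328), 9.946803092956543)
0.0009786759337236939
```

View pics/t1.png

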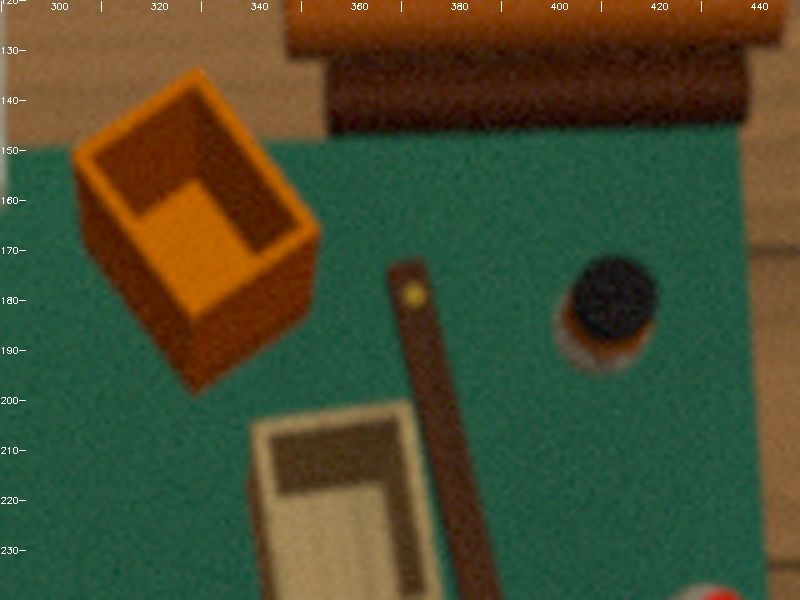

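View pics/s1.png

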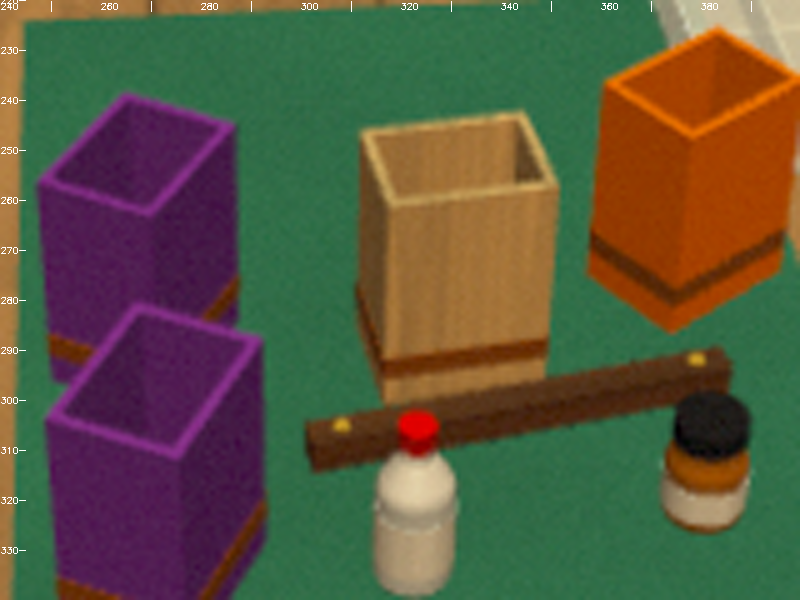

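```bash
python3 - <<'E'
from h import *
np.set_printoptions(precision=4,suppress=True)
P=cloud('top',np.load('top0.npy'));im=cv2.imread('pics/top0.png')
hsv=cv2.cvtColor(im,cv2.COLOR_BGR2HSV)
Q=P[168:275,365:400].reshape(-1,3);Q=Q[(Q[:,2]>.018)&(Q[:,2]<.032)]
A=(Q[:,:2]*1000).astype(np.float32)
# robust: keep connected largest via line fit
for it in range(4):
    vx,vy,x0,y0=cv2.fitLine(A,cv2.DIST_HUBER,0,.01,.01).ravel()
    dd=(A[:,0]-x0)*-vy+(A[:,1]-y0)*vx
    A=A[abs(dd)<14]
print('strip',len(A),cv2.minAreaRect(A),vx,vy,np.degrees(np.arctan2(vy,vx)))
# strip end pixels
for uv in [(368,174),(375,173),(389,271),(396,269)]: print(onz('top',*uv,.025))
print('orange corner',onz('top',329,198,0),onz('top',351.5,184,0), onz('top',329,184,.15),onz('top',354,166,.15),onz('top',305,151,.15))
for (a,b,c,d) in [(320,270,385,335),(400,265,470,330),(300,130,357,200)]:
    Q=P[b:d,a:c].reshape(-1,3);Q=Q[(Q[:,2]>.14)&(Q[:,2]<.16)]
    print(cv2.boxPoints(cv2.minAreaRect((Q[:,:2]*1000).astype(np.float32))).tolist())
Q=P[190:265,330:390].reshape(-1,3);Q=Q[(Q[:,2]>.14)&(Q[:,2]<.16)]
print('bin',cv2.boxPoints(cv2.minAreaRect((Q[:,:2]*1000).astype(np.float32))).tolist())
E
```

```text
strip 787 ((622.0197143554688, -149.30372619628906), (259.188232421875, 21.231863021850586), 10.22337532043457) 0.9847554 0.17394495 10.017266
[ 0.7445 -0.1193  0.025 ]
[ 0.7467 -0.1375  0.025 ]
[ 0.4906 -0.1622  0.025 ]
[ 0.4951 -0.1799  0.025 ]
orange corner [ 0.6898 -0.0169  0.    ] [ 0.7261 -0.0769  0.    ] [ 0.6847 -0.0172  0.15  ] [ 0.7273 -0.0777  0.15  ] [0.7679 0.038  0.15  ]
[[346.7824401855469, -87.07122802734375], [411.3963928222656, -126.21836853027344], [463.3099670410156, -40.53289031982422], [398.6960144042969, -1.3857498168945312]]
[[351.42669677734375, -286.0408630371094], [418.1702880859375, -322.6481628417969], [466.4796142578125, -234.56912231445312], [399.73602294921875, -197.96182250976562]]
[[684.5009765625, -13.732427597045898], [726.7691650390625, -78.05471801757812], [812.08056640625, -21.99394416809082], [769.8123779296875, 42.328346252441406]]
bin [[533.6110229492188, -52.53763198852539], [542.0801391601562, -127.64378356933594], [643.4583129882812, -116.21220397949219], [634.9891967773438, -41.106048583984375]]
```

Request:
{"fn": "jog_arm", "kwargs": {
  "commands": [
    [[-4,-3,-2.5,-2,0,0,0.5],[-5,-29,-25.5,-11,0,0,0.5],[-5,-29,-25.5,-11,0,0,0.5],[-5,-29,-25.5,-11,0,0,0.5],[-5,-29,-25.5,-11,0,0,0.5],[-5,-29,-25.5,-11,0,0,0.5],[-5,-29,-25.5,-11,0,0,0.5],[-5,-29,-25.5,-11,0,0,0.5],[-5,-29,-25.5,-11,0,0,0.5],[-5,-29,-25.5,-11,0,0,0.5]]
  ]
}}

```text
time: 0.93
tool_pos: [0.377, 0.2455, 0.2807]
eef_rot: [[0.0, -0.995, 0.097], [-0.003, 0.097, 0.995], [-1.0, -0.0, -0.003]]
contact_force: [0.3, -0.3, -0.3]
gripper_width: 0.0426
```

```bash
python3 - <<'E'
from workcell import r
import numpy as np
np.set_printoptions(precision=4,suppress=True)
o=r.observe();print(o['time'],o['q'],o['tool_pos'],o['eef_rot'],o['contact_force'],o['gripper_width'])
E
```

```text
0.9333 [ 28.8462 -16.7639  85.9956  -0.1464 110.8385 -55.63  ] [0.377  0.2455 0.2807] [[ 0.0001 -0.9953  0.0972]
 [-0.0027  0.0972  0.9953]
 [-1.     -0.0003 -0.0027]] [ 0.2941 -0.2654 -0.2883] 0.04264926535079588
```

Request:
{"fn": "jog_arm", "kwargs": {
  "commands": [
    [[5,-24.2,-30.7,-12,0,0,0.25],[5,-24.2,-30.7,-12,0,0,0.25],[5,-24.2,-30.7,-12,0,0,0.25],[5,-24.2,-30.7,-12,0,0,0.25],[5,-24.2,-30.7,-12,0,0,0.25],[5,-24.2,-30.7,-12,0,0,0.25],[5,-24.2,-30.7,-12,0,0,0.25],[5,-24.2,-30.7,-12,0,0,0.25],[5,-24.2,-30.7,-12,0,0,0.25],[5,-24.2,-30.7,-12,0,0,0.25]]
  ]
}}

```text
time: 1.77
tool_pos: [0.5888, -0.0868, 0.2299]
eef_rot: [[-0.002, -0.994, -0.11], [-0.003, -0.11, 0.994], [-1.0, 0.002, -0.003]]
contact_force: [0.4, 1.4, 0.2]
gripper_width: 0.0214
```

```bash
python3 - <<'E'
from h import *
np.set_printoptions(precision=4,suppress=True)
o=r.observe();print(o['time'],o['q'],o['tool_pos'],o['eef_rot'],o['contact_force'],o['gripper_width'])
p,d=r.capture('side');crop('side',p[:,:,::-1],240,100,440,260,4,'s2')
p,d=r.capture('top');crop('top',p[:,:,::-1],270,140,430,260,5,'t2')
E
```

```text
1.7667 [ -11.5544    4.5108   71.407    -0.1945  104.1464 -107.9198] [ 0.5888 -0.0868  0.2299] [[-0.0018 -0.9939 -0.11  ]
 [-0.003  -0.11    0.9939]
 [-1.      0.0021 -0.0028]] [0.3984 1.4055 0.2423] 0.02136081012068661
```

View pics/s2.png

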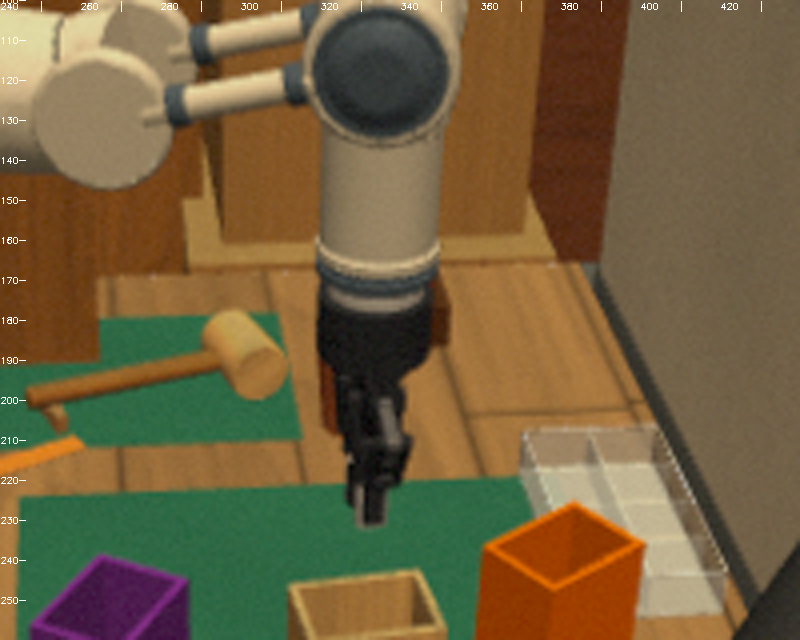

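View pics/t2.png

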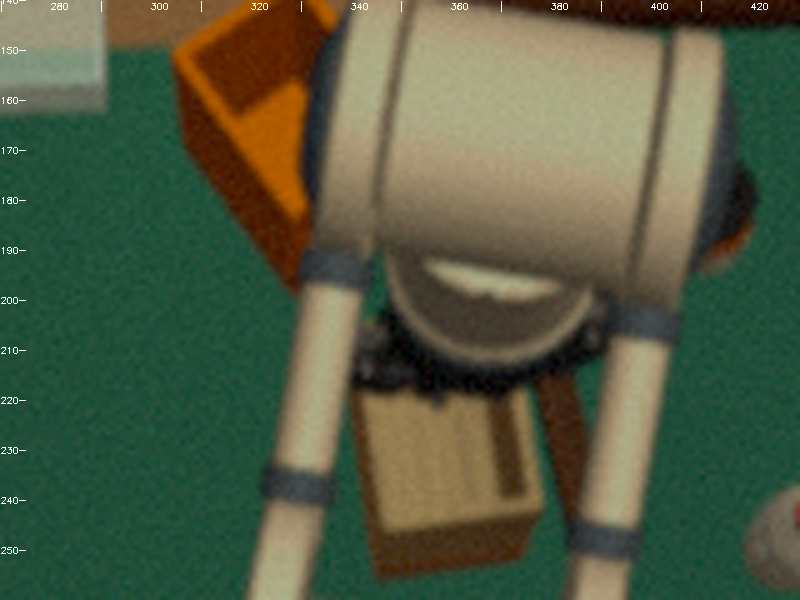

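```bash
cat > kin.py <<'E'
import numpy as np
from scipy.optimize import least_squares
from scipy.spatial.transform import Rotation as Ro
D=[([70.3192,5.263,70.584,-.001,104.267,-3.247],[.16964,.57521,.23013]),([28.8462,-16.7639,85.9956,-.1464,110.8385,-55.63],[.377,.2455,.2807]),([-11.5544,4.5108,71.407,-.1945,104.1464,-107.9198],[.5888,-.0868,.2299])]
C=np.array([[0,0,-1],[0,1,0],[1,0,0]]).T  # columns? local->tool
def Rz(a):return Ro.from_euler('z',a,degrees=True).as_matrix()
def Ry(a):return Ro.from_euler('y',a,degrees=True).as_matrix()
def fk(q,p):
    h,L1,L2,Lt,off=p
    A=Rz(q[0]);B=A@Ry(q[1]);E=A@Ry(q[1]+q[2])
    W=A@np.array([0,off,h])+B@[0,0,L1]+E@[0,0,L2]
    R=E@Rz(q[3])@Ry(q[4])@Rz(q[5])
    # tool x=local z, y=local y, z=-local x
    T=np.stack([R[:,2],R[:,1],-R[:,0]],1)
    return W+Lt*R[:,2],T
E
python3 - <<'E'
from kin import *
f=lambda p:np.concatenate([fk(q,[p[0],p[1],p[2],.25,p[3]])[0]-t for q,t in D])
s=least_squares(f,[.2,.4,.4,.03]);print(s.x,s.cost,s.fun.round(4));
for q,t in D:print(fk(q,[*s.x[:3],.25,s.x[3]])[1].round(3).tolist())
E
```

```text
[-0.00346242  0.34164042  0.5854722   0.03381934] 3.071933728807243e-07 [ 0.0001 -0.0002 -0.0002 -0.0001  0.      0.0006  0.0002  0.0001 -0.0003]
[[-0.001, -0.959, 0.283], [-0.002, 0.283, 0.959], [-1.0, 0.0, -0.002]]
[[0.0, -0.995, 0.097], [-0.003, 0.097, 0.995], [-1.0, -0.0, -0.003]]
[[-0.002, -0.994, -0.11], [-0.003, -0.11, 0.994], [-1.0, 0.002, -0.003]]
```

```bash
python3 - <<'E'
from h import *
d,o=ray('side',334,118); t=(-.087-o[1])/d[1];print(o+d*t)
for uv in [(318,168),(346,166)]:
    d,o=ray('side',*uv); t=(-.087-o[1])/d[1];print(o+d*t)
E
```

```text
[ 0.58568861 -0.087       0.5493305 ]
[ 0.54977511 -0.087       0.41739577]
[ 0.62215786 -0.087       0.42069303]
```

```bash
cat >> kin.py <<'E'
LT=.32
PR=[-0.0035-.25+LT,.34164,.58547,LT,.03382]
u=np.array([-.112,.9937,0]);Z=np.array([0,0,1.]);H=np.array([.5843,-.0471,0])
def ik(pos,T,q0):
    f=lambda q:np.concatenate([(fk(q,PR)[0]-pos)*5,(fk(q,PR)[1]-T).ravel()])
    s=least_squares(f,q0,x_scale=30);return s.x,s.cost
def toolpose(th,lam,s,ta,H=H):
    th,ph=np.radians(th),np.radians(th-lam)
    a,b=ta,.150-s
    p=H+u*(-a*np.cos(th)+b*np.sin(th))+Z*(a*np.sin(th)+b*np.cos(th))
    x=-(np.sin(ph)*u+np.cos(ph)*Z);z=u*np.cos(ph)-Z*np.sin(ph)
    return p,np.stack([x,np.cross(z,x),z],1)
E
python3 - <<'E'
from kin import *
np.set_printoptions(precision=3,suppress=True)
q=np.array(D[2][0])
for th in range(0,95,10):
    p,T=toolpose(th,min(th,18),.03,.030)
    q,c=ik(p,T,q);print(th,p,q,round(c,6))
E
```

```text
0 [ 0.588 -0.077  0.12 ] [ -10.728    1.192   85.681    0.      93.127 -107.158] 0.0
10 [ 0.585 -0.056  0.123] [  -8.739    0.427   86.121   -0.      93.452 -105.17 ] 0.0
20 [ 0.583 -0.034  0.123] [  -5.618   -0.562   87.164   -1.959   92.979 -102.158] 0.0
30 [ 0.58  -0.013  0.119] [  1.897  -1.762  89.418 -11.965  91.352 -94.921] 0.0
40 [0.578 0.007 0.111] [  9.209  -1.309  91.323 -21.977  91.027 -87.418] 0.0
50 [0.576 0.025 0.1  ] [ 15.873   0.763  92.823 -31.536  91.933 -80.09 ] 0.0
60 [0.574 0.041 0.086] [ 21.579   4.317  93.872 -40.342  93.855 -73.252] 0.0
70 [0.573 0.055 0.069] [ 26.173   9.151  94.437 -48.294  96.551 -67.057] 0.0
80 [0.572 0.065 0.05 ] [ 29.62   15.041  94.5   -55.456  99.825 -61.541] 0.0
90 [0.571 0.072 0.03 ] [ 31.946  21.753  94.059 -61.99  103.547 -56.686] 0.0
```

Request:
{"fn": "jog_arm", "kwargs": {
  "commands": [
    [[3,0,0.2,0,0,0,0.15],[6,0,0.2,0,0,0,0.15],[8,0,0.2,0,0,0,0.15],[9.5,0,0.2,0,0,0,0.15],[10.5,0,0.2,0,0,0,0.15],[10.5,0,0.2,0,0,0,0.15],[10.5,0,0.2,0,0,0,0.15]]
  ]
}}

```text
time: 2.45
tool_pos: [0.5878, -0.0857, 0.1231]
eef_rot: [[-0.005, -0.994, -0.107], [-0.003, -0.107, 0.994], [-1.0, 0.006, -0.002]]
contact_force: [-0.1, 0.6, -0.3]
gripper_width: 0.0127
```

```bash
cat > plan.py <<'E'
from kin import *
from workcell import r
def par(th):
    lam=np.interp(th,[0,28,90],[0,26,40]);s=np.interp(th,[0,28,90],[.025,.033,.030]);op=np.interp(th,[0,35,90],[.15,.15,0])
    half=.0145+op*.0425;c,si=np.cos(np.radians(lam)),np.sin(np.radians(lam))
    ta=.006+half*c;slack=(.069-ta)*c-s*si-half
    ta+=np.interp(th,[0,30,45],[0,0,1])*slack/2
    return lam,s,ta,op
def rows(ths,H=H,ex=0):
    o=r.observe();p0,T0=o['tool_pos'],o['eef_rot'];out=[]
    for th in ths:
        lam,s,ta,op=par(th)
        p,T=toolpose(th,lam,s,ta+ex,H)
        d=T0.T@(p-p0)*100;rv=np.degrees(Ro.from_matrix(T0.T@T).as_rotvec())
        out.append([*[float(round(v,2)) for v in d],*[float(round(v,1)) for v in rv],round(float(op),2)])
    print(out)
E
python3 - <<'E'
from plan import *
o=r.observe();print(o['tool_pos'],o['contact_force'],o['gripper_width'])
rows([0]);rows(np.linspace(1.2,12,10))
E
```

```text
[ 0.58776873 -0.0856692   0.12312367] [-0.11459228  0.58362156 -0.30909585] 0.012657973686548873
[[-0.19, -0.08, 1.18, -0.3, -0.1, -0.3, 0.15]]
[[-0.21, -0.08, 1.45, -0.3, -0.0, -0.3, 0.15], [-0.22, -0.08, 1.71, -0.3, 0.0, -0.3, 0.15], [-0.23, -0.08, 1.97, -0.3, 0.1, -0.3, 0.15], [-0.24, -0.08, 2.23, -0.3, 0.2, -0.3, 0.15], [-0.23, -0.07, 2.5, -0.3, 0.3, -0.3, 0.15], [-0.23, -0.07, 2.76, -0.3, 0.4, -0.3, 0.15], [-0.21, -0.07, 3.02, -0.3, 0.5, -0.3, 0.15], [-0.19, -0.07, 3.29, -0.3, 0.6, -0.3, 0.15], [-0.17, -0.07, 3.55, -0.3, 0.6, -0.3, 0.15], [-0.14, -0.07, 3.81, -0.3, 0.7, -0.3, 0.15]]
```

Approach the front wall, then push slowly.

Request:
{"fn": "jog_arm", "kwargs": {
  "commands": [
    [[-0.2,-0.08,0.3,-0.3,0,-0.3,0.15],[-0.2,-0.08,0.6,-0.3,0,-0.3,0.15],[-0.2,-0.08,0.9,-0.3,0,-0.3,0.15],[-0.2,-0.08,1.1,-0.3,0,-0.3,0.15],[-0.2,-0.08,1.3,-0.3,0,-0.3,0.15],[-0.2,-0.08,1.5,-0.3,0,-0.3,0.15],[-0.2,-0.08,1.7,-0.3,0,-0.3,0.15],[-0.2,-0.08,1.9,-0.3,0,-0.3,0.15],[-0.2,-0.08,2.1,-0.3,0.2,-0.3,0.15],[-0.2,-0.08,2.3,-0.3,0.2,-0.3,0.15]]
  ]
}}

```text
time: 3.28
tool_pos: [0.586, -0.0625, 0.125]
eef_rot: [[0.0, -0.994, -0.113], [-0.006, -0.113, 0.994], [-1.0, 0.001, -0.006]]
contact_force: [0.3, -0.7, -0.6]
gripper_width: 0.013
```

```bash
python3 - <<'E'
from h import *
p,d=r.capture('side');crop('side',p[:,:,::-1],270,180,430,300,5,'s3')
print(r.observe()['contact_force'],r.observe()['tool_pos'])
E
```

```text
[-0.11668201 -0.35191945  0.8531316 ] [ 0.58599297 -0.06210468  0.12493782]
```

View pics/s3.png

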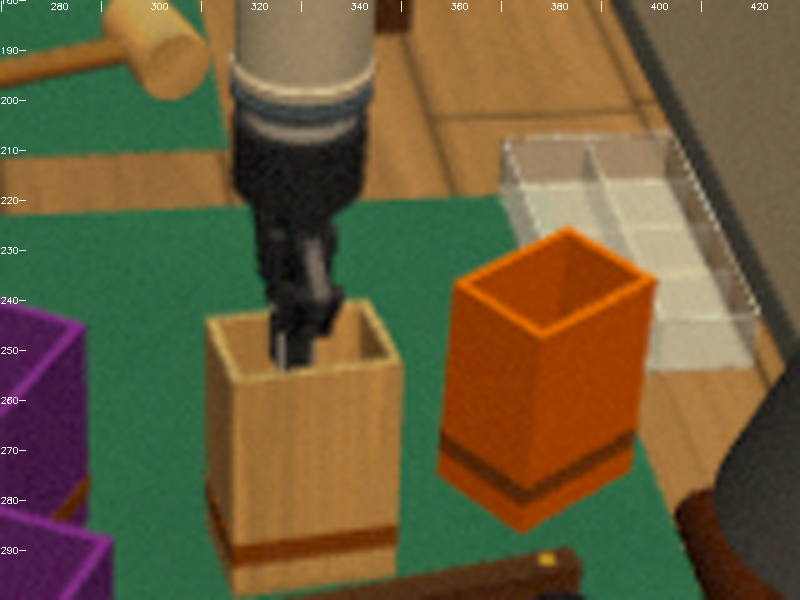

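```bash
cat > tilt.py <<'E'
from h import *
def tilt(d,u0=318,u1=345,v0=262,v1=287):
    P=cloud('side',d)[v0:v1,u0:u1].reshape(-1,3)
    P=P[P[:,2]>.03]
    for k in range(3):
        c=P.mean(0);n=np.linalg.svd(P-c,full_matrices=False)[2][2]
        P=P[abs((P-c)@n)<.004]
    n*=-np.sign(n[1])
    # back-face at z=0 foot
    a=np.degrees(np.arctan2(n[2],-n[1]*1))
    y0=c[1]+n[2]*c[2]/n[1] 
    print('n',n.round(3),'lean',a.round(2),'yaw',np.degrees(np.arctan2(n[0],-n[1])).round(2),'c',c.round(4),'y at z=0',round(y0,4),'N',len(P))
E
python3 - <<'E'
from tilt import *
tilt(np.load('side0.npy'))
p,d=r.capture('side');tilt(d)
E
```

```text
n [ 0.05  -0.89  -0.453] lean -26.94 yaw 3.19 c [ 0.5908 -0.1249  0.0965] y at z=0 -0.0759 N 75
n [ 0.077 -0.904 -0.421] lean -24.96 yaw 4.84 c [ 0.5912 -0.1167  0.0903] y at z=0 -0.0747 N 76
```

```bash
python3 - <<'E'
from tilt import *
np.set_printoptions(precision=3,suppress=True,linewidth=150)
d0=np.load('side0.npy');P=cloud('side',d0)
for v in range(250,300,4):print(v,P[v,332],P[v,325,1:])
E
```

```text
250 [ 0.602 -0.054  0.13 ] [-0.058  0.135]
254 [ 0.601 -0.059  0.12 ] [-0.061  0.122]
258 [ 0.602 -0.058  0.104] [-0.062  0.109]
262 [ 0.592 -0.123  0.139] [-0.128  0.145]
266 [ 0.592 -0.126  0.127] [-0.129  0.131]
270 [ 0.593 -0.123  0.11 ] [-0.127  0.115]
274 [ 0.594 -0.118  0.091] [-0.129  0.101]
278 [ 0.594 -0.125  0.082] [-0.126  0.084]
282 [ 0.595 -0.123  0.065] [-0.126  0.07 ]
286 [ 0.596 -0.122  0.049] [-0.129  0.057]
290 [ 0.596 -0.125  0.037] [-0.124  0.037]
294 [ 0.596 -0.126  0.022] [-0.131  0.028]
298 [ 0.597 -0.123  0.003] [-0.129  0.01 ]
```

```bash
cat > tilt.py <<'E'
from h import *
from scipy.optimize import least_squares
def tilt(d,u0=318,u1=345,v0=262,v1=290):
    P=cloud('side',d)[v0:v1,u0:u1].reshape(-1,3)
    P=P[(P[:,2]>.02)&(P[:,1]<0.1)&(P[:,1]>-.16)]
    f=lambda w:P[:,1]-w[0]-w[1]*(P[:,0]-.59)-w[2]*P[:,2]
    s=least_squares(f,[-.12,0,0],loss='soft_l1',f_scale=.003).x
    print('y@z0 %.4f yaw %.2f lean %.2f'%(s[0],np.degrees(np.arctan(s[1])),np.degrees(np.arctan(s[2]))),len(P))
E
python3 - <<'E'
from tilt import *
tilt(np.load('side0.npy'))
p,d=r.capture('side');tilt(d)
E
```

```text
y@z0 -0.1252 yaw 6.71 lean -0.04 752
y@z0 -0.1250 yaw 6.65 lean 5.18 754
```

```bash
python3 - <<'E'
from plan import *
rows(np.linspace(6.5,20,10))
E
```

```text
[[-0.05, -0.0, 0.29, 0.0, 0.1, -0.0, 0.15], [-0.03, -0.0, 0.62, 0.0, 0.2, -0.0, 0.15], [-0.01, -0.0, 0.95, 0.0, 0.4, -0.0, 0.15], [0.02, -0.0, 1.28, 0.0, 0.5, -0.0, 0.15], [0.06, -0.0, 1.61, 0.0, 0.6, -0.0, 0.15], [0.11, -0.0, 1.93, 0.0, 0.7, -0.0, 0.15], [0.16, -0.0, 2.26, 0.0, 0.8, -0.0, 0.15], [0.23, -0.0, 2.58, 0.0, 0.9, -0.0, 0.15], [0.3, -0.0, 2.9, 0.0, 1.0, -0.0, 0.15], [0.38, -0.0, 3.22, 0.0, 1.1, -0.0, 0.15]]
```

Request:
{"fn": "jog_arm", "kwargs": {
  "commands": [
    [[-0.05,0,0.3,0,0.1,0,0.15],[-0.03,0,0.6,0,0.2,0,0.15],[0,0,0.95,0,0.4,0,0.15],[0,0,1.3,0,0.5,0,0.15],[0.05,0,1.6,0,0.6,0,0.15],[0.1,0,1.95,0,0.7,0,0.15],[0.15,0,2.25,0,0.8,0,0.15],[0.2,0,2.6,0,0.9,0,0.15],[0.3,0,2.9,0,1,0,0.15],[0.4,0,3.2,0,1.1,0,0.15]]
  ]
}}

```text
time: 4.27
tool_pos: [0.5825, -0.0303, 0.1208]
eef_rot: [[0.003, -0.994, -0.113], [-0.025, -0.113, 0.993], [-1.0, 0.0, -0.025]]
contact_force: [0.2, 0.7, -0.1]
gripper_width: 0.0127
```

```bash
python3 - <<'E'
from tilt import *
p,d=r.capture('side');tilt(d,v0=260,v1=285)
crop('side',p[:,:,::-1],270,180,430,300,5,'s4')
from plan import *
rows([20]);rows(np.linspace(21,33,10))
E
```

```text
y@z0 -0.1291 yaw 6.48 lean 18.80 671
[[-0.03, -0.0, -0.08, 0.1, 0.0, -0.0, 0.15]]
[[0.02, -0.0, 0.13, 0.1, 0.1, -0.0, 0.15], [0.1, -0.0, 0.41, 0.1, 0.2, -0.0, 0.15], [0.19, -0.0, 0.69, 0.1, 0.3, -0.0, 0.15], [0.28, -0.0, 0.97, 0.1, 0.4, -0.0, 0.15], [0.39, -0.01, 1.24, 0.1, 0.5, -0.0, 0.15], [0.49, -0.01, 1.51, 0.1, 0.6, -0.0, 0.15], [0.57, -0.01, 1.79, 0.1, 1.4, -0.0, 0.15], [0.65, -0.01, 2.06, 0.1, 2.4, -0.0, 0.15], [0.72, -0.01, 2.31, 0.1, 3.4, -0.0, 0.15], [0.8, -0.01, 2.57, 0.1, 4.5, -0.0, 0.15]]
```

View pics/s4.png

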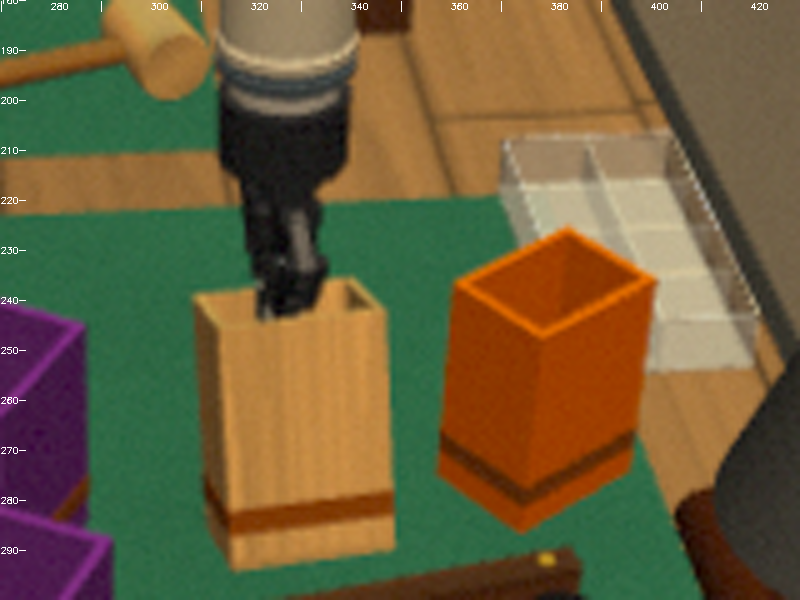

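Request:
{"fn": "jog_arm", "kwargs": {
  "commands": [
    [[0,0,0.15,0,0.1,0,0.15],[0.1,0,0.4,0,0.2,0,0.15],[0.2,0,0.7,0,0.3,0,0.15],[0.3,0,0.95,0,0.4,0,0.15],[0.4,0,1.25,0,0.5,0,0.15],[0.5,0,1.5,0,0.6,0,0.15],[0.57,0,1.8,0,1.4,0,0.15],[0.65,0,2.05,0,2.4,0,0.15],[0.72,0,2.3,0,3.4,0,0.15],[0.8,0,2.6,0,4.5,0,0.15]]
  ]
}}

```text
time: 5.15
tool_pos: [0.5814, -0.005, 0.1161]
eef_rot: [[0.019, -0.994, -0.111], [-0.105, -0.113, 0.988], [-0.994, -0.007, -0.107]]
contact_force: [-0.5, -1.6, 12.6]
gripper_width: 0.0126
```

```bash
python3 - <<'E'
from tilt import *
p,d=r.capture('side');tilt(d,v0=255,v1=280)
crop('side',p[:,:,::-1],270,180,430,300,5,'s5')
from plan import *
rows([33]);rows(np.linspace(34,46,10))
E
```

```text
y@z0 -0.1357 yaw 5.85 lean 29.86 673
[[0.4, 0.19, 0.03, 0.1, -0.3, 0.4, 0.15]]
[[0.45, 0.19, 0.23, 0.1, 0.5, 0.4, 0.15], [0.52, 0.19, 0.49, 0.1, 1.5, 0.4, 0.15], [0.6, 0.19, 0.76, 0.1, 2.5, 0.4, 0.15], [0.69, 0.19, 1.03, 0.0, 3.6, 0.4, 0.14], [0.78, 0.19, 1.3, 0.0, 4.6, 0.4, 0.14], [0.88, 0.19, 1.56, 0.0, 5.6, 0.4, 0.13], [0.98, 0.19, 1.82, 0.0, 6.7, 0.4, 0.13], [1.09, 0.19, 2.07, 0.0, 7.7, 0.4, 0.13], [1.21, 0.19, 2.33, 0.0, 8.7, 0.4, 0.12], [1.34, 0.19, 2.59, 0.0, 9.8, 0.4, 0.12]]
```

View pics/s5.png

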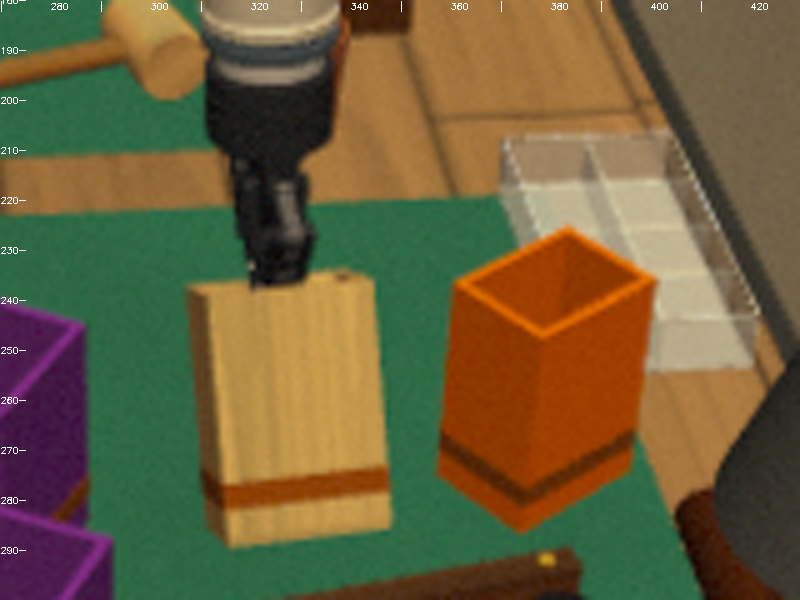

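Request:
{"fn": "jog_arm", "kwargs": {
  "commands": [
    [[-0.3,0,0,0,0,0,0.15],[-0.6,0,0,0,0,0,0.15],[-0.8,0,0,0,0,0,0.15]]
  ]
}}

```text
time: 5.45
tool_pos: [0.5811, -0.0029, 0.1242]
eef_rot: [[0.019, -0.993, -0.113], [-0.106, -0.114, 0.988], [-0.994, -0.007, -0.107]]
contact_force: [0.4, 0.8, 0.6]
gripper_width: 0.0127
```

```bash
python3 - <<'E'
from tilt import *
p,d=r.capture('side');tilt(d,v0=255,v1=280)
crop('side',p[:,:,::-1],270,180,430,300,5,'s6')
from plan import *
print(r.observe()['contact_force'],r.observe()['tool_pos'])
E
```

```text
y@z0 -0.1348 yaw 5.84 lean 29.50 672
[0.18214133 0.32496332 0.50937488] [ 0.58117736 -0.00297032  0.12424569]
```

View pics/s6.png

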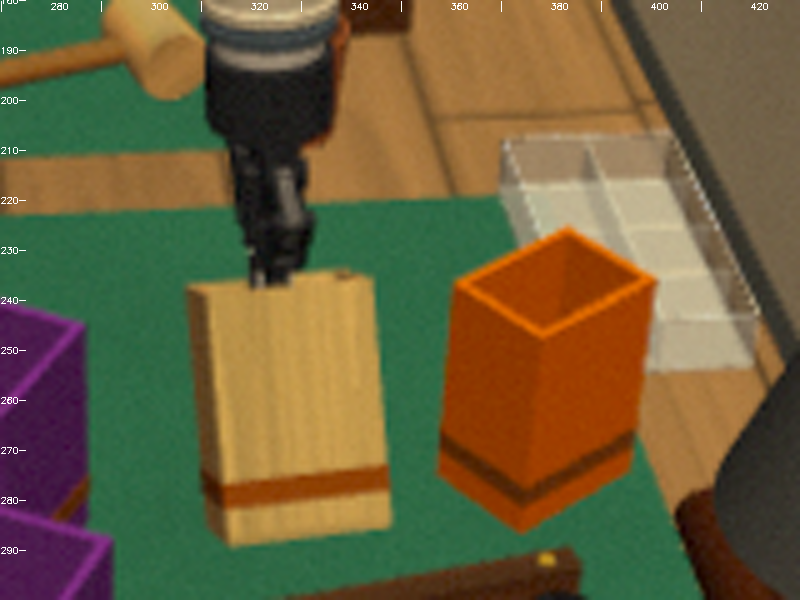

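```bash
cat >> plan.py <<'E'
def par(th):
    lam=np.interp(th,[30,90],[24,40]);s=np.interp(th,[30,60,90],[.024,.014,.010]);op=np.interp(th,[30,36,90],[.15,.12,0])
    half=.0145+op*.0425;c,si=np.cos(np.radians(lam)),np.sin(np.radians(lam))
    ta=.006+half*c;slack=(.069-ta)*c-s*si-half
    ta+=np.interp(th,[30,34,45],[0,0,.4])*slack
    return lam,s,ta,op
E
python3 - <<'E'
from plan import *
rows([29.5]);rows(np.linspace(30.5,40,10))
E
```

```text
[[0.26, 0.19, -0.37, 0.1, -0.6, 0.4, 0.15]]
[[0.3, 0.19, -0.13, 0.1, 0.2, 0.4, 0.15], [0.34, 0.19, 0.13, 0.1, 1.0, 0.4, 0.14], [0.38, 0.19, 0.4, 0.1, 1.8, 0.4, 0.14], [0.42, 0.19, 0.67, 0.1, 2.5, 0.4, 0.13], [0.46, 0.19, 0.91, 0.1, 3.3, 0.4, 0.13], [0.49, 0.19, 1.13, 0.0, 4.1, 0.4, 0.12], [0.53, 0.19, 1.35, 0.0, 4.9, 0.4, 0.12], [0.56, 0.19, 1.56, 0.0, 5.6, 0.4, 0.12], [0.6, 0.19, 1.78, 0.0, 6.4, 0.4, 0.11], [0.64, 0.19, 1.99, 0.0, 7.2, 0.4, 0.11]]
```

Request:
{"fn": "jog_arm", "kwargs": {
  "commands": [
    [[0,0,0.1,0,0.2,0,0.15],[0.05,0,0.25,0,1,0,0.14],[0.1,0,0.45,0,1.8,0,0.14],[0.15,0.1,0.7,0,2.5,0,0.13],[0.2,0.1,0.9,0,3.3,0,0.13],[0.25,0.1,1.1,0,4,0,0.12],[0.3,0.1,1.3,0,4.8,0,0.12],[0.35,0.1,1.5,0,5.6,0,0.12]]
  ]
}}

```text
time: 6.17
tool_pos: [0.5785, 0.0118, 0.119]
eef_rot: [[0.03, -0.993, -0.11], [-0.203, -0.114, 0.973], [-0.979, -0.007, -0.205]]
contact_force: [0.1, -0.2, 1.0]
gripper_width: 0.0101
```

```bash
python3 - <<'E'
from tilt import *
p,d=r.capture('side');tilt(d,v0=250,v1=275)
crop('side',p[:,:,::-1],270,180,430,300,5,'s7')
from plan import *
print(r.observe()['contact_force'],r.observe()['tool_pos'])
E
```

```text
y@z0 -0.1474 yaw 5.83 lean 41.08 669
[-0.62071286  1.50690192  0.01853207] [0.57833605 0.0123976  0.11866555]
```

View pics/s7.png

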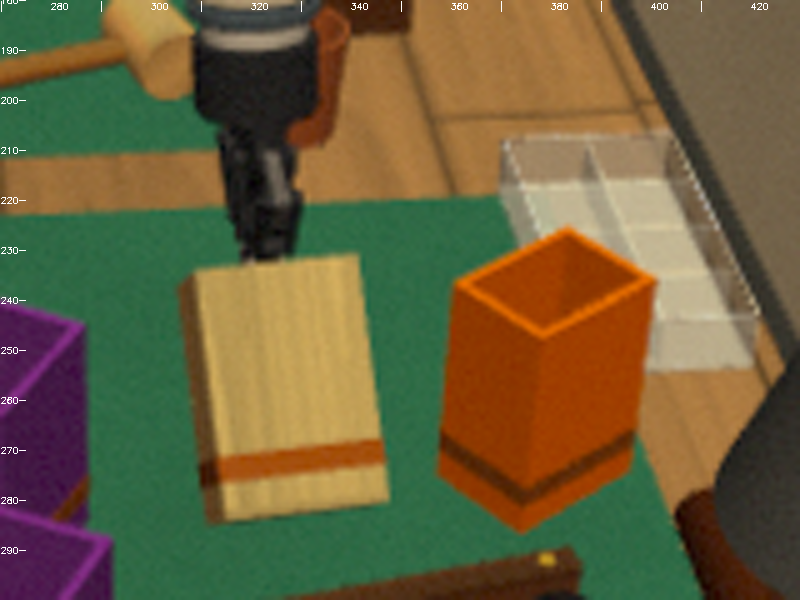

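```bash
python3 - <<'E'
from plan import *
rows([37]);rows(np.linspace(38,52,10))
E
```

```text
[[0.17, 0.08, -0.21, 0.1, -0.7, 0.4, 0.12]]
[[0.18, 0.07, -0.01, 0.1, 0.0, 0.4, 0.12], [0.21, 0.07, 0.31, 0.1, 1.2, 0.4, 0.11], [0.24, 0.07, 0.63, 0.1, 2.3, 0.4, 0.11], [0.28, 0.07, 0.94, 0.1, 3.5, 0.4, 0.11], [0.32, 0.07, 1.26, 0.1, 4.6, 0.4, 0.1], [0.4, 0.07, 1.6, 0.1, 5.7, 0.4, 0.1], [0.5, 0.07, 1.97, 0.1, 6.9, 0.4, 0.09], [0.61, 0.07, 2.34, 0.1, 8.0, 0.4, 0.09], [0.74, 0.07, 2.71, 0.1, 9.2, 0.4, 0.09], [0.87, 0.08, 3.08, 0.0, 10.3, 0.4, 0.08]]
```

Request:
{"fn": "jog_arm", "kwargs": {
  "commands": [
    [[0.05,0,0.1,0,0.5,0,0.12],[0.1,0,0.35,0,1.2,0,0.11],[0.15,0,0.65,0,2.3,0,0.11],[0.2,0,0.95,0,3.5,0,0.11],[0.25,0,1.25,0,4.6,0,0.1],[0.35,0,1.6,0,5.7,0,0.1],[0.45,0.1,1.95,0,6.9,0.2,0.09],[0.55,0.1,2.35,0,8,0.2,0.09],[0.7,0.1,2.7,0,9.2,0.2,0.09],[0.85,0.1,3.1,0,10.3,0.2,0.08]]
  ]
}}

```text
time: 7.05
tool_pos: [0.5741, 0.0412, 0.1037]
eef_rot: [[0.046, -0.993, -0.104], [-0.376, -0.114, 0.92], [-0.926, -0.003, -0.379]]
contact_force: [-0.4, 0.4, -0.3]
gripper_width: 0.0064
```

```bash
python3 - <<'E'
from tilt import *
p,d=r.capture('side');tilt(d,v0=243,v1=265)
crop('side',p[:,:,::-1],270,180,430,300,5,'s8')
from plan import *
print(r.observe()['contact_force'],r.observe()['tool_pos'])
rows([52]);rows(np.linspace(53.2,68,10))
E
```

```text
y@z0 -0.1760 yaw 5.17 lean 54.75 549
[-0.12278433  2.87038821 -1.5087457 ] [0.57356628 0.042217   0.10259435]
[[-0.04, -0.07, -0.22, 0.1, -0.1, 0.1, 0.08]]
[[0.02, -0.07, 0.08, 0.1, 0.8, 0.1, 0.08], [0.11, -0.07, 0.48, 0.1, 2.0, 0.1, 0.08], [0.22, -0.07, 0.88, 0.1, 3.2, 0.1, 0.07], [0.34, -0.07, 1.28, 0.1, 4.4, 0.1, 0.07], [0.47, -0.07, 1.68, 0.1, 5.6, 0.1, 0.07], [0.63, -0.07, 2.06, 0.1, 6.8, 0.1, 0.06], [0.82, -0.07, 2.44, 0.1, 8.0, 0.1, 0.06], [1.01, -0.07, 2.81, 0.1, 9.2, 0.1, 0.06], [1.22, -0.07, 3.17, 0.1, 10.4, 0.1, 0.05], [1.44, -0.07, 3.53, 0.1, 11.6, 0.1, 0.05]]
```

View pics/s8.png

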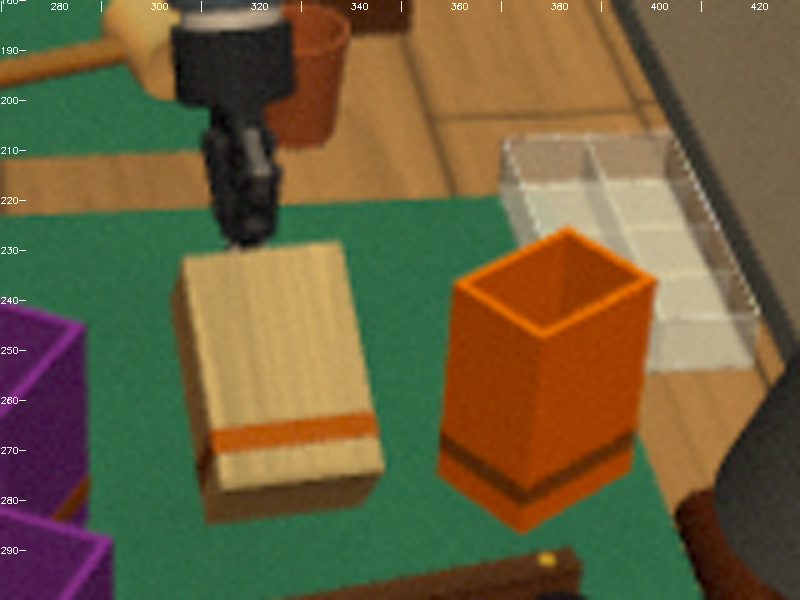

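Request:
{"fn": "jog_arm", "kwargs": {
  "commands": [
    [[0.05,0,0.15,0,0.8,0,0.08],[0.1,0,0.5,0,2,0,0.08],[0.2,0,0.9,0,3.2,0,0.07],[0.35,0,1.3,0,4.4,0,0.07],[0.45,0,1.7,0,5.6,0,0.07],[0.6,0,2.05,0,6.8,0,0.06],[0.8,0,2.45,0,8,0,0.06],[1,0,2.8,0,9.2,0,0.06],[1.2,0,3.15,0,10.4,0,0.05],[1.45,0,3.5,0,11.6,0,0.05]]
  ]
}}

```text
time: 7.93
tool_pos: [0.5706, 0.0693, 0.0757]
eef_rot: [[0.066, -0.993, -0.095], [-0.555, -0.115, 0.824], [-0.829, -0.002, -0.559]]
contact_force: [0.6, 2.1, 0.0]
gripper_width: 0.0043
```

```bash
python3 - <<'E'
from tilt import *
p,d=r.capture('side')
crop('side',p[:,:,::-1],270,180,430,300,5,'s9')
np.save('d9.npy',d)
from plan import *
print(r.observe()['contact_force'],r.observe()['tool_pos'])
rows([68]);rows(np.linspace(69.1,80,10))
E
```

```text
[-0.47632948  2.21861735 -1.24636694] [0.56986492 0.06999153 0.07401185]
[[-0.11, -0.12, -0.17, 0.2, -0.1, 0.1, 0.05]]
[[-0.01, -0.12, 0.09, 0.2, 0.7, 0.1, 0.05], [0.11, -0.12, 0.37, 0.2, 1.6, 0.1, 0.04], [0.23, -0.13, 0.66, 0.2, 2.4, 0.1, 0.04], [0.36, -0.13, 0.94, 0.2, 3.3, 0.1, 0.04], [0.49, -0.13, 1.22, 0.2, 4.2, 0.1, 0.04], [0.64, -0.13, 1.49, 0.2, 5.1, 0.1, 0.03], [0.79, -0.13, 1.76, 0.2, 6.0, 0.1, 0.03], [0.94, -0.13, 2.03, 0.2, 6.9, 0.1, 0.03], [1.1, -0.13, 2.3, 0.2, 7.8, 0.1, 0.02], [1.27, -0.13, 2.56, 0.2, 8.7, 0.1, 0.02]]
```

View pics/s9.png

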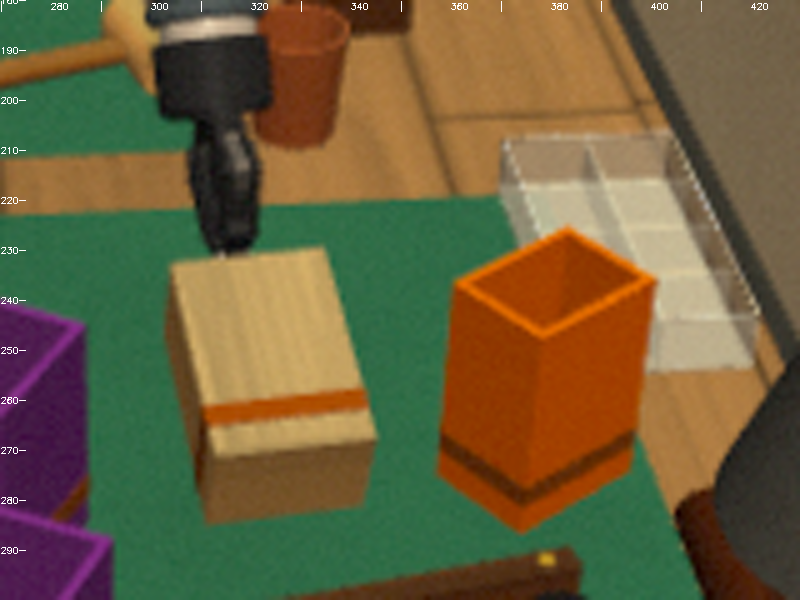

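Request:
{"fn": "jog_arm", "kwargs": {
  "commands": [
    [[0.05,0,0.15,0,0.7,0,0.05],[0.15,0,0.4,0,1.6,0,0.04],[0.25,0,0.65,0,2.4,0,0.04],[0.4,0,0.95,0,3.3,0,0.04],[0.5,0,1.2,0,4.2,0,0.04],[0.65,0,1.5,0,5.1,0,0.03],[0.8,0,1.75,0,6,0,0.03],[0.95,0,2.05,0,6.9,0,0.03],[1.1,0,2.3,0,7.8,0,0.02],[1.3,0,2.55,0,8.7,0,0.02]]
  ]
}}

```text
time: 8.82
tool_pos: [0.5683, 0.084, 0.0487]
eef_rot: [[0.079, -0.993, -0.086], [-0.675, -0.116, 0.729], [-0.734, 0.001, -0.679]]
contact_force: [-0.5, 1.8, -0.3]
gripper_width: 0.0019
```

```bash
python3 - <<'E'
from tilt import *
p,d=r.capture('side')
crop('side',p[:,:,::-1],270,180,430,300,5,'s10')
np.save('d10.npy',d)
P=cloud('side',d)[236:258,308:335].reshape(-1,3)
f=lambda w:P[:,2]-w[0]-w[1]*(P[:,0]-.57)-w[2]*(P[:,1]-.03)
s=least_squares(f,[.07,0,0],loss='soft_l1',f_scale=.003).x;print(s,np.degrees(np.arctan(s[1:])))
from plan import *
print(r.observe()['contact_force'],r.observe()['tool_pos'])
rows([80]);rows(np.linspace(81,90,10))
E
```

```text
[ 0.08226973 -0.01235646  0.05413836] [-0.70793699  3.09887411]
[-1.56872146  1.32963573 -2.05763557] [0.56764901 0.08426842 0.04740449]
[[-0.11, -0.18, -0.14, 0.3, -0.2, 0.1, 0.02]]
[[-0.0, -0.18, 0.09, 0.3, 0.6, 0.1, 0.02], [0.11, -0.18, 0.32, 0.3, 1.3, 0.1, 0.02], [0.22, -0.19, 0.55, 0.3, 2.0, 0.1, 0.02], [0.34, -0.19, 0.78, 0.3, 2.8, 0.1, 0.01], [0.47, -0.19, 1.01, 0.3, 3.5, 0.1, 0.01], [0.6, -0.19, 1.23, 0.3, 4.2, 0.1, 0.01], [0.73, -0.19, 1.45, 0.3, 5.0, 0.1, 0.01], [0.87, -0.19, 1.67, 0.3, 5.7, 0.1, 0.0], [1.01, -0.19, 1.89, 0.3, 6.4, 0.1, 0.0], [1.15, -0.19, 2.1, 0.3, 7.2, 0.1, 0.0]]
```

View pics/s10.png

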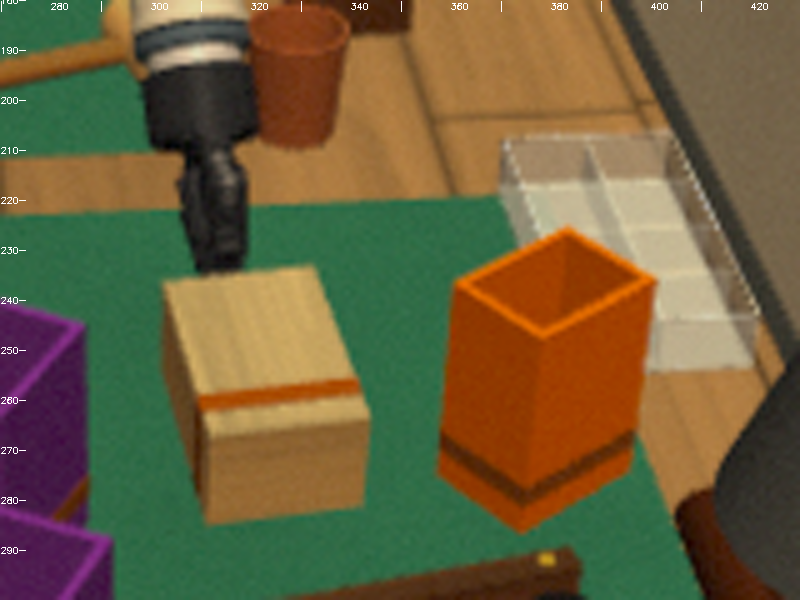

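Request:
{"fn": "jog_arm", "kwargs": {
  "commands": [
    [[0.15,0,0.15,0,0,0,0],[0.3,0,0.3,0,0,0,0],[0.45,0,0.4,0,0,0,0],[0.6,0,0.55,0,0,0,0],[0.75,0,0.7,0,0,0,0],[0.9,0,0.8,0,0,0,0],[1.05,0,0.95,0,0,0,0],[1.15,0,1.05,0,0,0,0],[1.15,0,1.05,0,0,0,0]]
  ]
}}

```text
time: 9.62
tool_pos: [0.5675, 0.0838, 0.0315]
eef_rot: [[0.077, -0.993, -0.087], [-0.676, -0.117, 0.728], [-0.733, 0.003, -0.68]]
contact_force: [-0.1, 0.6, -0.7]
gripper_width: 0.0001
```

```bash
python3 - <<'E'
from tilt import *
p,d=r.capture('side')
crop('side',p[:,:,::-1],270,180,430,300,5,'s11')
P=cloud('side',d)[238:258,310:335].reshape(-1,3)
f=lambda w:P[:,2]-w[0]-w[1]*(P[:,0]-.57)-w[2]*(P[:,1]-.03)
s=least_squares(f,[.07,0,0],loss='soft_l1',f_scale=.003).x;print(s,np.degrees(np.arctan(s[1:])))
o=r.observe();print(o['contact_force'],o['tool_pos'])
E
```

```text
[ 0.07574591 -0.00833554 -0.06229484] [-0.47758012 -3.56462504]
[-0.17627227  0.02994506 -0.12159852] [0.56757521 0.08394332 0.03173568]
```

View pics/s11.png

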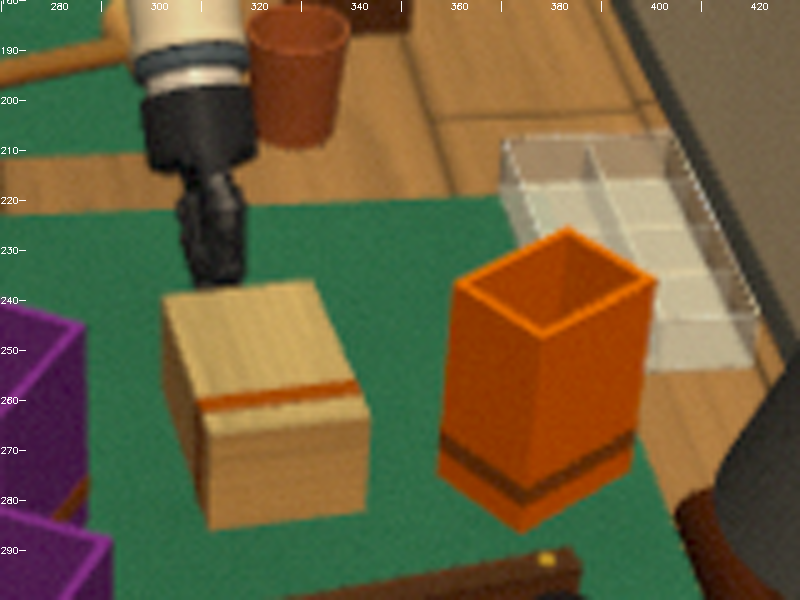

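```bash
python3 - <<'E'
from tilt import *
p,d=r.capture('side');p,d2=r.capture('side')
for dd in(d,d2):
  P=cloud('side',(dd))[242:260,313:336].reshape(-1,3)
  f=lambda w:P[:,2]-w[0]-w[1]*(P[:,0]-.57)-w[2]*(P[:,1]-.03)
  s=least_squares(f,[.07,0,0],loss='soft_l1',f_scale=.003).x;print(s,np.degrees(np.arctan(s[1:])),P[:,1].min(),P[:,1].max())
  A=cloud('side',dd)
  for v in range(238,262,3):print(v,np.median(A[v,314:334],0).round(4))
E
```

```text
[ 0.07514291 -0.00712094 -0.02367883] [-0.40799281 -1.35644327] -1.2257727159376592 0.17290941892700884
238 [0.5919 0.0912 0.0741]
241 [0.5924 0.0728 0.0754]
244 [0.591  0.0572 0.0747]
247 [0.5888 0.0397 0.075 ]
250 [0.5868 0.0239 0.0749]
253 [0.585  0.0081 0.0749]
256 [ 0.5829 -0.0077  0.0749]
259 [ 0.5813 -0.0246  0.0759]
[ 0.07499193 -0.01781499 -0.08647871] [-1.02061588 -4.94256858] -1.2257727159376592 0.167955624243312
238 [0.5949 0.0897 0.0747]
241 [0.5931 0.0724 0.0757]
244 [0.5914 0.0568 0.0755]
247 [0.5883 0.0386 0.0763]
250 [0.5866 0.0227 0.0755]
253 [0.5856 0.009  0.0748]
256 [ 0.5834 -0.0079  0.0759]
259 [ 0.5814 -0.0241  0.0765]
```

Request:
{"fn": "jog_arm", "kwargs": {
  "commands": [
    [[-0.7,0,0.75,0,0,0,0],[-1.4,0,1.5,0,0,0,0],[-2.7,0,2.9,0,0,0,0],[-4.1,0,4.4,0,0,0,0],[-6,0,3.4,0,0,0,0],[-9,0,0.5,0,0,0,0],[-12,0,-2.3,0,0,0,0],[-12,0,-2.3,0,0,0,0]]
  ]
}}

```text
time: 10.43
tool_pos: [0.5631, 0.1509, 0.1457]
eef_rot: [[0.088, -0.993, -0.079], [-0.671, -0.118, 0.732], [-0.736, -0.012, -0.677]]
contact_force: [0.9, 0.0, 2.3]
gripper_width: -0.0
```

```bash
python3 - <<'E'
from tilt import *
np.set_printoptions(precision=4,suppress=True)
p,d=r.capture('side');crop('side',p[:,:,::-1],240,180,400,300,5,'s12')
p,d=r.capture('top');crop('top',p[:,:,::-1],260,140,420,260,5,'t12')
Q=cloud('top',d)[160:270,260:385].reshape(-1,3);Q=Q[(Q[:,2]>.065)&(Q[:,2]<.085)&(Q[:,0]<.66)&(Q[:,0]>.47)&(Q[:,1]>-.08)&(Q[:,1]<.13)]
print(len(Q),cv2.minAreaRect((Q[:,:2]*1000).astype(np.float32)),np.median(Q,0))
o=r.observe();print(o['time'],o['contact_force'],o['tool_pos'],o['eef_rot'],o['q'])
E
```

```text
2481 ((576.3326416015625, 23.006282806396484), (102.4810791015625, 150.1773681640625), 6.883766174316406) [0.5757 0.0226 0.0752]
10.5333 [-0.9413  0.0799 -1.6304] [0.5613 0.1502 0.1385] [[ 0.0822 -0.993  -0.0843]
 [-0.6729 -0.1177  0.7304]
 [-0.7352 -0.0033 -0.6778]] [ 32.4558  15.7545  77.3322 -39.2144 104.579  -68.364 ]
```

View pics/t12.png

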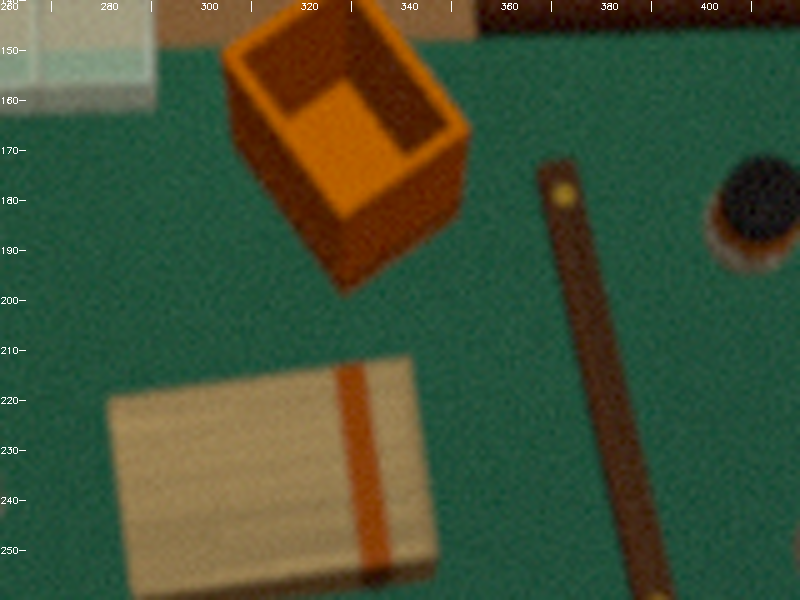

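View pics/s12.png

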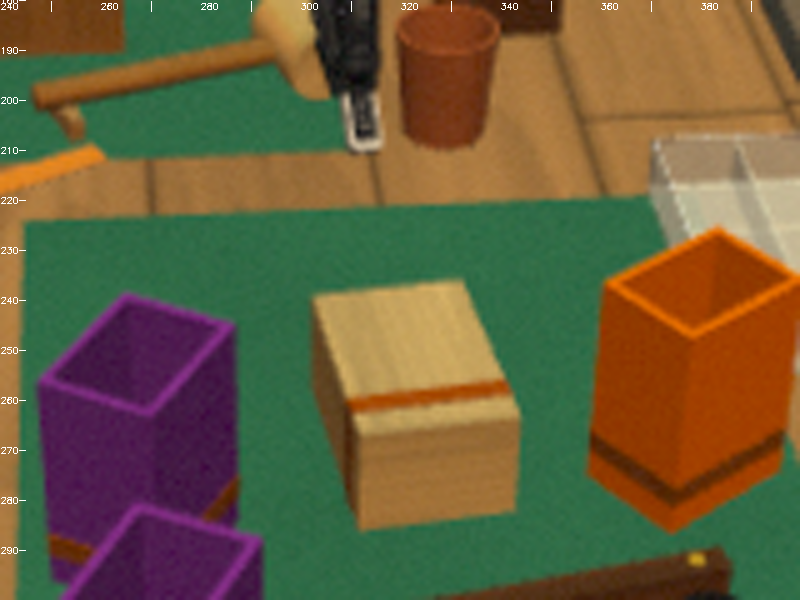

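```bash
cat > mv.py <<'E'
from plan import *
a=np.radians(10.1);n=np.array([-np.sin(a),np.cos(a),0]);zt=np.array([np.cos(a),np.sin(a),0])
TT=np.stack([-Z,n,zt],1)
def to(p,T=TT):
    o=r.observe();p0,T0=o['tool_pos'],o['eef_rot']
    print((T0.T@(np.array(p)-p0)*100).round(2),np.degrees(Ro.from_matrix(T0.T@T).as_rotvec()).round(1))
E
python3 - <<'E'
from mv import *
to([.556,.165,.2])
q,c=ik(np.array([.556,.165,.2]),TT,[15,5,75,0,100,2]);print(q,c)
q,c=ik(np.array([.556,.165,.02]),TT,[15,5,75,0,100,2]);print(q,c)
E
```

```text
[-5.56  0.33 -3.05] [ 82.2 -33.9  32.3]
[1.31858919e+01 7.21173617e-01 7.82614671e+01 5.61151238e-14
 1.01017359e+02 3.08589189e+00] 4.578918979228191e-22
[ 1.31858919e+01 -4.21432099e-01  9.71040450e+01  6.96762855e-13
  8.33173871e+01  3.08589189e+00] 9.910275951485207e-23
```

Request:
{"fn": "jog_arm", "kwargs": {
  "commands": [
    [[-5.5,0.3,-3,0,0,0,0],[-5.5,0.3,-3,82,-34,32,0],[-5.5,0.3,-3,82,-34,32,0],[-5.5,0.3,-3,82,-34,32,0.2],[-5.5,0.3,-3,82,-34,32,0.5],[-5.5,0.3,-3,82,-34,32,0.95],[-5.5,0.3,-3,82,-34,32,0.95],[-5.5,0.3,-3,82,-34,32,0.95],[-5.5,0.3,-3,82,-34,32,0.95],[-5.5,0.3,-3,82,-34,32,0.95]]
  ]
}}

```text
time: 11.37
tool_pos: [0.5561, 0.1656, 0.1973]
eef_rot: [[-0.101, -0.598, 0.795], [-0.232, 0.792, 0.565], [-0.967, -0.128, -0.218]]
contact_force: [-0.4, -0.4, 0.2]
gripper_width: 0.0808
```

```bash
python3 - <<'E'
from mv import *
to([.556,.165,.2])
E
```

```text
[-0.25 -0.08 -0.1 ] [ 26.  -10.7  10.2]
```

Request:
{"fn": "jog_arm", "kwargs": {
  "commands": [
    [[0,0,0,26,-10.7,10.2,0.95],[0,0,0,26,-10.7,10.2,0.95],[0,0,0,26,-10.7,10.2,0.95],[0,0,0,26,-10.7,10.2,0.95],[0,0,0,26,-10.7,10.2,0.95],[0,0,0,26,-10.7,10.2,0.95]]
  ]
}}

```text
time: 11.87
tool_pos: [0.5554, 0.1652, 0.1964]
eef_rot: [[-0.003, -0.175, 0.985], [-0.0, 0.985, 0.175], [-1.0, 0.0, -0.003]]
contact_force: [-0.5, -0.8, 0.9]
gripper_width: 0.0809
```

```bash
python3 - <<'E'
from mv import *
to([.558,.148,.02])
E
```

```text
[17.64 -1.74 -0.  ] [-0.  -0.2 -0. ]
```

Request:
{"fn": "jog_arm", "kwargs": {
  "commands": [
    [[4,0,0,0,0,0,0.95],[8,0,0,0,0,0,0.95],[12,0,0,0,0,0,0.95],[15,-0.5,0,0,0,0,0.95],[16.5,-1,0,0,0,0,0.95],[17.3,-1.5,0,0,0,0,0.95],[17.3,-1.7,0,0,0,0,0.95],[17.3,-1.7,0,0,0,0,0.95]]
  ]
}}

```text
time: 12.53
tool_pos: [0.5582, 0.1485, 0.0237]
eef_rot: [[-0.003, -0.177, 0.984], [-0.001, 0.984, 0.177], [-1.0, -0.0, -0.003]]
contact_force: [0.7, -0.4, 0.1]
gripper_width: 0.0811
```

```bash
python3 - <<'E'
from mv import *
from h import *
p,d=r.capture('side');crop('side',p[:,:,::-1],260,180,420,300,5,'s13')
to([.5673-.175*.02,.0975+.985*.02,.022])
E
```

```text
[ 0.28 -3.19 -0.08] [ 0.1 -0.1 -0. ]
```

View pics/s13.png

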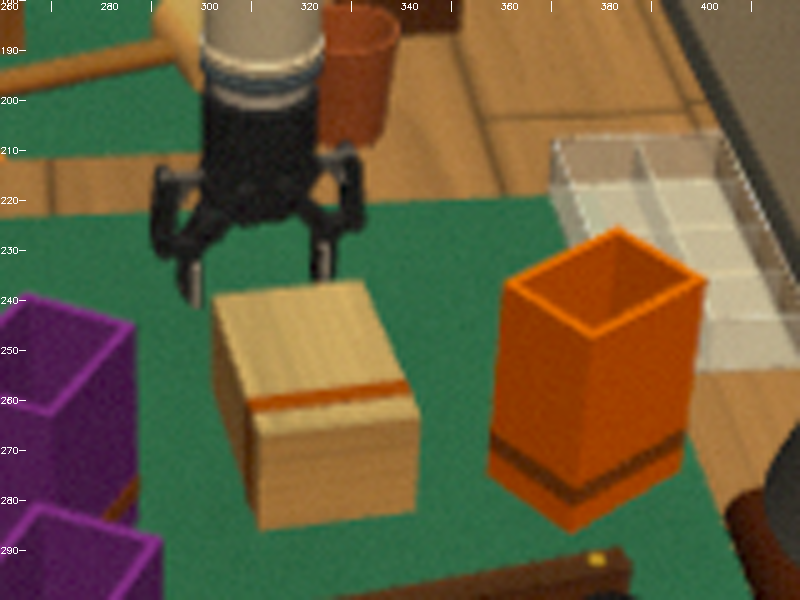

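Request:
{"fn": "jog_arm", "kwargs": {
  "commands": [
    [[0,-1.5,0,0,0,0,0.95],[0,-2.8,0,0,0,0,0.95],[0,-3.4,0,0,0,0,0.95],[0,-3.8,0,0,0,0,0.95],[0,-4.2,0,0,0,0,0.95],[0,-4.7,0,0,0,0,0.95],[0,-5.2,0,0,0,0,0.95],[0,-5.8,0,0,0,0,0.95],[0,-6.4,0,0,0,0,0.95],[0,-7,0,0,0,0,0.95]]
  ]
}}

```text
time: 13.42
tool_pos: [0.5715, 0.0796, 0.025]
eef_rot: [[-0.001, -0.177, 0.984], [0.0, 0.984, 0.177], [-1.0, 0.0, -0.0]]
contact_force: [-1.3, 4.1, 1.9]
gripper_width: 0.0813
```

Request:
{"fn": "jog_arm", "kwargs": {
  "commands": [
    [[0,-0.6,0,0,0,0,0.95],[0,-1.2,0,0,0,0,0.95],[0,-1.8,0,0,0,0,0.95],[0,-2.4,0,0,0,0,0.95],[0,-2.9,0,0,0,0,0.95],[0,-3.3,0,0,0,0,0.95],[0,-3.6,0,0,0,0,0.95]]
  ]
}}

```text
time: 14.0
tool_pos: [0.578, 0.0436, 0.025]
eef_rot: [[-0.001, -0.176, 0.984], [0.0, 0.984, 0.176], [-1.0, 0.0, -0.0]]
contact_force: [-0.2, 2.8, 1.6]
gripper_width: 0.0812
```

```bash
cat > chk.py <<'E'
from mv import *
from h import *
import sys
np.set_printoptions(precision=4,suppress=True)
def chk(tag):
    p,d=r.capture('side');crop('side',p[:,:,::-1],260,200,420,320,5,'s'+tag)
    p,d=r.capture('top');crop('top',p[:,:,::-1],290,160,450,280,5,'t'+tag)
    Q=cloud('top',d)[160:285,260:420].reshape(-1,3);Q=Q[(Q[:,2]>.068)&(Q[:,2]<.082)&(Q[:,0]<.68)&(Q[:,0]>.5)]
    loc=np.stack([(Q[:,:2]-[.622,-.149])@zt[:2],(Q[:,:2]-[.622,-.149])@n[:2]],1)
    k=loc[(loc[:,1]<.2)&(abs(loc[:,0])<.12)]
    print(len(k),cv2.minAreaRect((k*1000).astype(np.float32)))
    o=r.observe();print(o['time'],o['contact_force'],o['tool_pos'])
E
python3 -c "
from chk import *
chk('14')"
```

```text
1581 ((-20.679763793945312, 116.47953796386719), (121.04669189453125, 158.67149353027344), 2.357506036758423)
14.1 [-0.0537 -0.7941  0.596 ] [0.578  0.0432 0.0249]
```

View pics/s14.png

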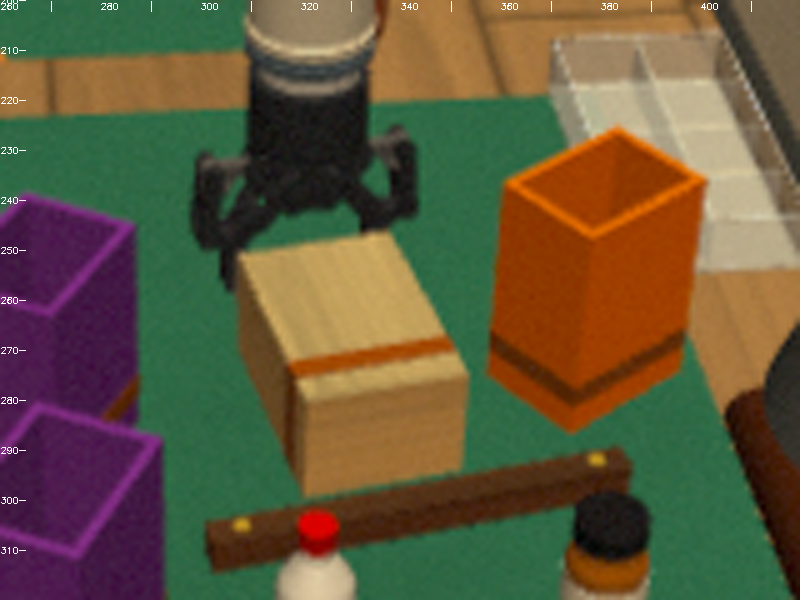

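View pics/t14.png

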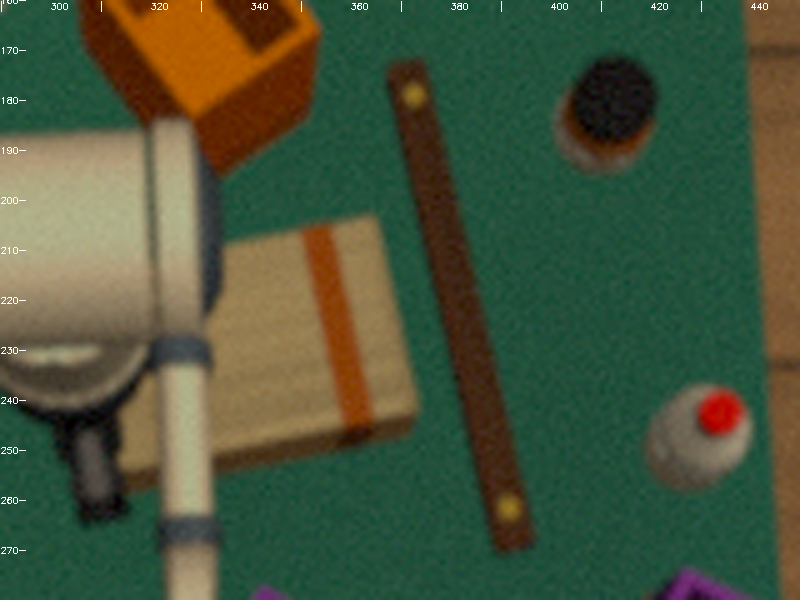

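```bash
cat >> chk.py <<'E'
def loc(u,v,z):
    w=onz('top',u,v,z)[:2]-[.622,-.149];return (np.array([w@zt[:2],w@n[:2]])*1000).round(1)
E
python3 -c "
from chk import *
print(loc(366,203.5,.075),loc(373.5,241.5,.075)); print(loc(368,174,.025),loc(389,271,.025))"
```

```text
[38.4 35. ] [-58.7  37.4]
[125.8   7.7] [-131.7   10.1]
```

Request:
{"fn": "jog_arm", "kwargs": {
  "commands": [
    [[0,-0.4,0,0,0,0,0.95],[0,-0.9,0,0,0,0,0.95],[0,-1.4,0,0,0,0,0.95],[0,-1.9,0,0,0,0,0.95],[0,-2.2,0,0,0,0,0.95],[0,-2.4,0,0,0,0,0.95],[0,-2.4,0,0,0,0,0.95]]
  ]
}}

```text
time: 14.68
tool_pos: [0.5823, 0.0188, 0.0249]
eef_rot: [[-0.0, -0.175, 0.984], [-0.001, 0.984, 0.175], [-1.0, -0.001, -0.001]]
contact_force: [-1.1, -0.6, 0.4]
gripper_width: 0.081
```

Request:
{"fn": "jog_arm", "kwargs": {
  "commands": [
    [[0,-0.1,0,0,0,0,0.95],[0,-0.2,0,0,0,0,0.95],[0,-0.2,0,0,0,0,0.95]]
  ]
}}

```text
time: 14.93
tool_pos: [0.5827, 0.0168, 0.0249]
eef_rot: [[-0.0, -0.175, 0.984], [-0.001, 0.984, 0.175], [-1.0, -0.001, -0.001]]
contact_force: [0.1, 2.0, 0.3]
gripper_width: 0.0812
```

```bash
python3 -c "
from chk import *
chk('15')"
```

```text
1533 ((-9.669670104980469, 87.58568572998047), (153.92027282714844, 102.89081573486328), 89.33592224121094)
15.0333 [-0.3416  1.1032  1.3373] [0.5827 0.0168 0.0249]
```

View pics/t15.png

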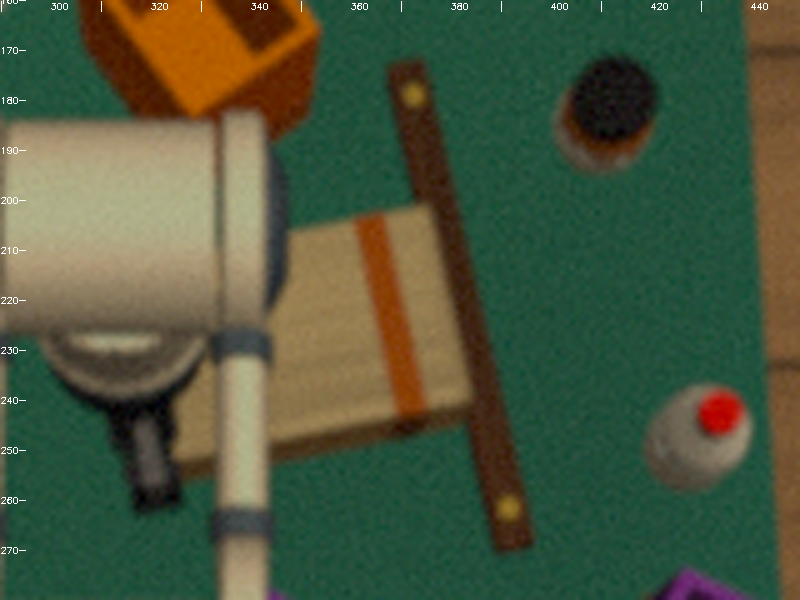

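View pics/s15.png

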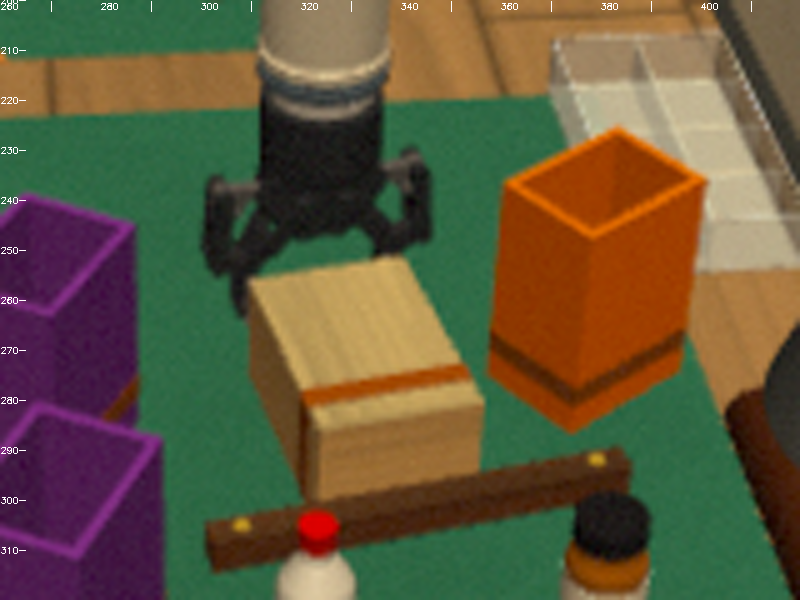

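Request:
{"fn": "jog_arm", "kwargs": {
  "commands": [
    [[0,-0.05,0,0,0,0,0.95],[0,-0.1,0,0,0,0,0.95],[0,-0.1,0,0,0,0,0.95]]
  ]
}}

```text
time: 15.28
tool_pos: [0.5828, 0.0159, 0.0249]
eef_rot: [[-0.0, -0.176, 0.984], [-0.001, 0.984, 0.176], [-1.0, -0.001, -0.001]]
contact_force: [-1.4, 2.8, 0.7]
gripper_width: 0.0813
```

Request:
{"fn": "jog_arm", "kwargs": {
  "commands": [
    [[0,-0.05,0,0,0,0,0.95],[0,-0.1,0,0,0,0,0.95],[0,-0.1,0,0,0,0,0.95]]
  ]
}}

```text
time: 15.53
tool_pos: [0.583, 0.0149, 0.0249]
eef_rot: [[-0.0, -0.176, 0.984], [-0.001, 0.984, 0.176], [-1.0, -0.001, -0.001]]
contact_force: [-0.4, 2.7, 2.0]
gripper_width: 0.0812
```

Request:
{"fn": "jog_arm", "kwargs": {
  "commands": [
    [[0,-0.05,0,0,0,0,0.95],[0,-0.1,0,0,0,0,0.95],[0,-0.1,0,0,0,0,0.95]]
  ]
}}

```text
time: 15.78
tool_pos: [0.583, 0.0145, 0.0248]
eef_rot: [[-0.001, -0.176, 0.984], [-0.0, 0.984, 0.176], [-1.0, -0.0, -0.001]]
contact_force: [-2.8, 5.6, 1.3]
gripper_width: 0.0811
```

Request:
{"fn": "jog_arm", "kwargs": {
  "commands": [
    [[0,-0.05,0,0,0,0,0.95],[0,-0.1,0,0,0,0,0.95],[0,-0.1,0,0,0,0,0.95]]
  ]
}}

```text
time: 16.03
tool_pos: [0.5829, 0.0145, 0.0249]
eef_rot: [[-0.002, -0.177, 0.984], [0.002, 0.984, 0.177], [-1.0, 0.002, -0.001]]
contact_force: [-2.8, 7.5, 3.6]
gripper_width: 0.081
```

Request:
{"fn": "jog_arm", "kwargs": {
  "commands": [
    [[0,-0.1,0,0,0,0,0.95],[0,-0.15,0,0,0,0,0.95],[0,-0.15,0,0,0,0,0.95]]
  ]
}}

```text
time: 16.28
tool_pos: [0.5828, 0.0146, 0.0249]
eef_rot: [[-0.002, -0.177, 0.984], [0.004, 0.984, 0.177], [-1.0, 0.005, -0.002]]
contact_force: [-2.4, 8.8, 2.8]
gripper_width: 0.0808
```

Request:
{"fn": "jog_arm", "kwargs": {
  "commands": [
    [[0,0.3,0,0,0,0,0.95],[0,1,0,0,0,0,0.95],[0,2,0,0,0,0,0.95],[0,4,0,0,0,0,0.95],[0,7,0,0,0,0,0.95],[0,10,0,0,0,0,0.95],[-4,12,0,0,0,0,0.95],[-8,14,0,0,0,0,0.95],[-12,16,0,0,0,0,0.95],[-12,18,0,0,0,0,0.95]]
  ]
}}

```text
time: 17.12
tool_pos: [0.5533, 0.1925, 0.1537]
eef_rot: [[0.008, -0.177, 0.984], [0.006, 0.984, 0.177], [-1.0, 0.004, 0.009]]
contact_force: [0.8, 0.7, 1.2]
gripper_width: 0.0813
```

```bash
python3 -c "
from chk import *
chk('16')"
```

```text
2397 ((-10.430221557617188, 84.10677337646484), (102.59859466552734, 150.5612030029297), 0.23246632516384125)
17.2167 [ 0.0702 -0.1954  0.0083] [0.5519 0.1949 0.15  ]
```

View pics/t16.png

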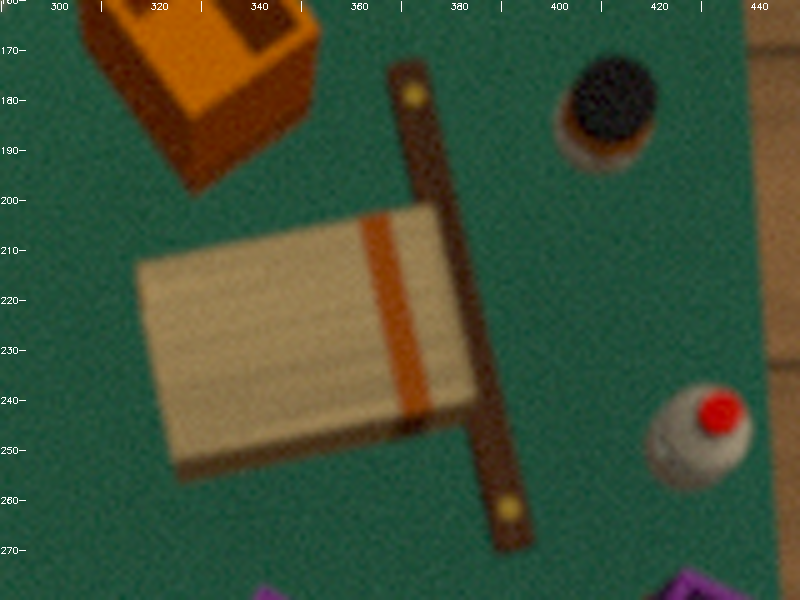

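View pics/s16.png

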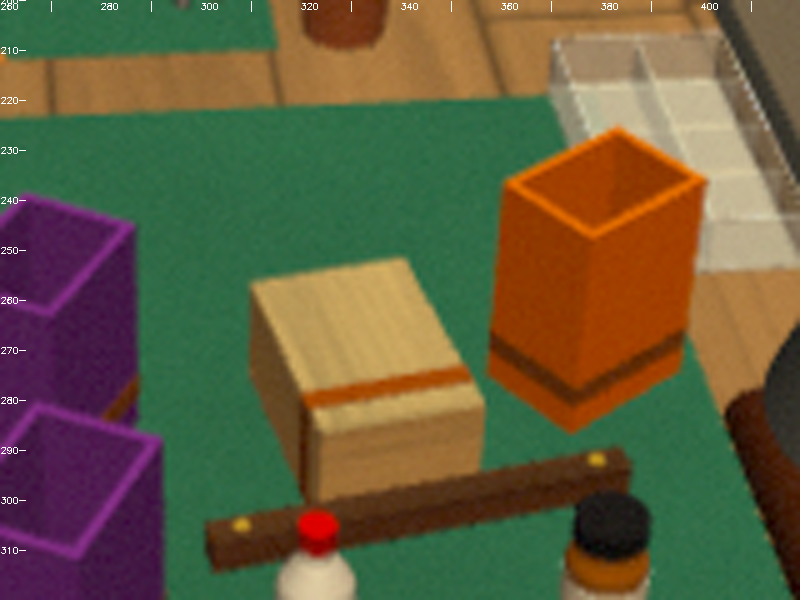

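Request:
{"fn": "jog_arm", "kwargs": {
  "commands": [
    [[0,0,0,0,0,0,0.95],[0,0,0,0,0,0,0.95],[0,0,0,0,0,0,0.95]]
  ]
}}

```text
time: 17.47
tool_pos: [0.5515, 0.1941, 0.1486]
eef_rot: [[0.002, -0.18, 0.984], [0.006, 0.984, 0.18], [-1.0, 0.005, 0.004]]
contact_force: [-0.3, 0.5, -0.2]
gripper_width: 0.081
```

```bash
python3 -c "
from workcell import r
print(r.job_done(),r.observe()['time'])"
```

```text
the job is handed in; nothing more can be done
the job is handed in; nothing more can be done
```

The bin now lies on its side with its mouth to the left and its bottom against the stop strip. I handed the job in at about 17.5 s; no verdict was reported.

- **Tipping:** I put the fingertips inside the mouth, tipped the bin past its balance point, and lowered it on the inside of its back rim until it lay flat. The depth image showed its top level at about 75 mm.
- **Pushing home:** I pushed the two mouth edges with the open fingers until contact with the strip stopped the bin, at about 9 N, then backed away.
- **Last checks:** The bottom measured within about 1 mm of the strip's face. It was about 0.2° from parallel and about 10 mm from the strip's middle. The gripper was clear of the bin, and the wrist force was near zero. The things in view around the bin had not visibly moved. I did not measure the bystanders, and the awl and case were out of view.
- **Hitch:** Near the balance point the fingers wedged briefly, with the wrist reading 12.6 N, so I drew them back 8 mm and carried on. The finger force itself is not measured, but this was the highest wrist reading I saw, well under the 30 N finger limit.
- **Disagreement:** Two plane fits on the landed bin gave tilts of 1° to 5°. Those fits included bad depth readings, and the row-by-row heights contradicted them, so I took the bin as flat.

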